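Hold a tile frame against the fence for the screws

ROBOT

A 7-joint arm with a two-finger parallel gripper is mounted at the origin on the work surface. World frame = base frame: x ahead of the robot, y to its left, z up, the work surface at z = 0. Lengths are in m, angles in rad, forces in N, time in s.
With the tool pointing down it reaches from about 0.425 to 0.875 m from the base axis. Payload 4.7 kg.
Tool frame: the origin (TCP) lies at the very end of the fingers, on their centre line; the grasp point (between the pads) lies 19 mm behind it; z points along the fingers, y is the direction in which the jaws open and shut (so a half turn about z gives the same grasp; the last joint's range is limited). The gripper opens to 87 mm and grips with 3 to 60 N. Pads are 19 mm wide; open, the fingers measure 117 mm over their backs; the gripper's body (75 mm by 190 mm) begins 51 mm behind the grasp point.
Start: joints at [1.121, 0.321, -0.07, 1.45, 0.023, 1.371, -0.057], TCP at [0.291, -0.581, 0.185] pointing down, gripper open.
Joint ranges: [-2.86, 2.86], [-0.3, 2.09], [-1.38, 1.24], [0.06, 2.45], [-1.56, 4.7], [0.09, 2.05], [-2.69, 2.69]. Speed limits (rad/s): [2.57, 2.57, 3.14, 3.14, 3.14, 3.14, 3.14].

INTERFACE

Orientations are given as a rotation vector (axis times angle).
In Python, from bench import ctrl, get_image, camera_info gives the robot as it stands.
- The arm moves only by the tool carry_out, never from a script. Its argument "commands" is a list of rows, each an object of numbers: "tx", "ty", "tz": the shift along the tool's x, y, z in m; "rx", "ry", "rz": the turn, a rotation vector about the tool's x, y, z in rad; "jaw": the opening, from 0 (shut) to 1 (fully open). In form: [{"tx": .., "ty": .., "tz": .., "rx": .., "ry": .., "rz": .., "jaw": ..}, ...]. A call has 1 to 12 rows; each row is the pose to reach, as a shift and turn from the pose commanded when the call began, along the tool's axes at that moment; what a row does not reach only later rows make up. A row lasts 1/8 s, in which the tool goes at most 62.5 mm and 10.7 degrees, less where a joint would pass 70% of its speed; a pose out of reach is approached as far as the arm can. A call with a gripper value outside its range is refused whole. The fingers move at their own pace and stop on an object; "grip_force" is the grip in N (left out, the last holds). Time passes only in rows, so rows that repeat a pose let the fingers close. It gives the time, the measured TCP pose, the force and the opening at its end, in the units of the state.
- ctrl.get_state(): the state, without advancing time (a new reading comes with each control period).
- get_image(name): name is "side" or "top" or "wrist"; returns the picture (384x512x3 uint8, red, green, blue); there is no depth.
- camera_info(name): a dict with "intrinsics" (3x3 intrinsics, pixels), "R" (3x3) and "t" (3): a world point X has camera coordinates R X + t. Camera axes: x right, y down, z forward; pixel columns grow to the right and rows downward; lengths in m; the calibration is good to about 2 mm. The wrist camera is an equidistant fisheye: a pixel r from the principal point sees the ray r / f radians off the axis. A picture is of the moment at which its call begins: read the wrist's pose just before it. camera_info takes no time and is no camera call; for the wrist camera it gives the pose at the moment of the call.
- ctrl.close_job(): hands the job in, once; it reports no verdict.
The state is a dict: "time": time; "joint_positions": joint angles; "qd": joint speeds; "joint_torque": joint torques, N m; "position": TCP position; "tool_rot": TCP orientation; "ft_force": force on the tool from outside, world axes, zero at the start; "torque": the same for the moment, N m; "grip_width": opening from 0.0 (shut) to 1.0 (fully open).
Only numpy, scipy, OpenCV 4.12 (cv2) and the standard library are available. Lean on these libraries where they do the work, as an engineer would, in place of code of your own. Each camera call takes 0.05 s, during which the arm holds its last target.

TASK

Be a third hand at the framing jig: flip the cam lever outward to free the parked pusher, then slide the pusher forward by its handle so that its sprung pad brings the framed tile gently up square and flush against the fence, and press with about 10 N, which squeezes the spring to about half its length. Finish while still holding the pusher there: do not let go and do not lock it, a colleague will now drive the screws. Press through the pad and not on the frame itself, and leave the other things on the table where they are.

Things in the scene. Friction and masses are not known exactly. Their poses are not given: they have to be found in the camera images.
- jig: Wooden framing jig fixed on the table: a waxed bed 200 (x) by 480 (y) by 18 mm thick. Origin: centre of the bed's underside, on the table. Its +y axis is the direction of pressing (from pusher to fence), its z is up. The pusher slides along its line x = 0; the cam lever is on its +x side, the fence at its +y end.
- fence: Dark wooden bar 180 (x) by 30 (y) by 50 mm high, fixed across the +y end of the bed. Origin: lower edge of the middle of its face towards the pusher, on the bed's top; that face is the plane y = 0 of this frame, which is parallel to the jig's and lies 180 mm ahead of the jig's origin.
- pusher: Sliding wooden block 70 (x) by 60 (y) by 30 mm with an upright handle. Origin: centre of its underside, 21 mm above the table. Parked at y = -130 mm in the jig's frame; once free it slides up to 185 mm in the jig's +y, friction about 1 N. Locked, the lever's dog blocks a steel lug on its +x side. Forward, only the hand holds it: let go, the spring pushes it back.
- pusher_grip (a point): Grip point in the pusher's handle, 101 mm above the table; the handle is an upright bar 26 (x) by 16 (y) mm, from 51 to 113 mm above the table. Pinch it from above with one finger before and one behind it (along y), or push it from behind.
- spring_pad (a joint): Squeeze of the pad's spring in m: 0 = relaxed, 0.032 = stop. The spring stands in the 40 mm gap between the pusher's block and the pad, stiffness 500 N/m, no preload: 10 N is 0.020. Friction of the frame on the waxed bed takes 1 to 3 N of it before the fence, so rather 0.020 to 0.024 than less.
- pad_face (a point): Middle of the pad's front face. The pad is an upright wooden plate with a cork face, 90 (x) by 14 (y) by 30 mm high, carried on a rod before the pusher; relaxed, its face is 84 mm ahead of the pusher's origin.
- cam_lever (a joint): Angle of the cam lever in rad: 0 = locked, handle leaning 0.5 rad (29 degrees) inward over the slide; it grows as the handle is flipped up and outward (to the jig's +x) to the stop at 1.3, where it leans 0.8 rad outward. The dog is clear of the lug from about 0.45; fully flipped is above 0.9. It stays where it is left (friction about 0.1 N m).
- lever_pivot (a point): Axis of the cam lever, parallel to the jig's y, 45 mm above the table, 88 mm to +x and 70 mm to -y of the jig's origin.
- lever_knob (a point): Centre of the black ball, 22 mm diameter, on the end of the lever's handle, a steel rod of 12 mm diameter; 80 mm from the pivot. The handle can be pushed over at or below the ball from the inner side, where nothing within 35 mm of it stands higher than 55 mm.
- tile_frame: The part: a pale wooden frame 110 (x) by 100 (y) by 22 mm high around a terracotta relief tile, about 0.22 kg, lying loose on the bed between pad and fence, maybe a little askew. Origin: centre of its underside, on the bed 18 mm above the table. Pressed home, its centre is 50 mm from the fence's face.
- glaze_jar: Bystander: closed jar, 60 mm diameter, 75 mm high. Origin: underside centre.
- water_cup: Bystander: clear plastic cup, 72 mm diameter, 90 mm high. Origin: underside centre.
- brush: Bystander: brush 190 mm long, lying on the table. Origin near its middle.
- slip_bowl: Bystander: white bowl, 100 mm diameter, 45 mm high. Origin: underside centre.
- spare_tile: Bystander: bare terracotta tile 100 by 100 by 12 mm. Origin: underside centre.
- hanger_tray: Bystander: small steel tray 60 by 34 by 14 mm on the bed's end, behind the fence. Origin: underside centre.
- screwdriver: Bystander: screwdriver 170 mm long, lying on the table. Origin near its middle.
Things that resemble listed ones, but are neither listed nor needed, are in the scene too. Of the things that look like the tile_frame, the middle-sized one is meant.

How it is judged:
By the outcome, as a careful person would: the job done as asked, in the order asked, and still so for the second after the job is handed in, while the arm keeps its last pose, push and grip.
It also fails if it takes over 45 s, if anything falls off the work surface, if the arm or the gripper's body presses on something with over 40 N, if the wrist force passes 120 N, or if a joint passes its speed limit or range.

## Working session

There is one attempt and no reset: what is moved stays moved. The work goes in short steps, Python scripts to look and compute and a tool call to move; the robot and the scene stay as the last step left them, time stands still between calls to the robot, and variables do not carry over. Pictures are saved under pics/ and viewed, and the job is handed in when it is done.

Besides the shell and the picture viewer there is one more tool, called after "Emit:" as a command line: name --argument value ..., lists and objects as JSON in quotes. carry_out: Moves the arm, as the interface text tells. Its arguments: {"type":"object","properties":{"commands":{"type":"array"},"grip_force":{"type":"number"}},"required":["commands"]}

```bash
mkdir -p pics; ls; python3 - <<'E'
from bench import ctrl,get_image,camera_info
import cv2
s=ctrl.get_state();print(s)
for n in ["side","top","wrist"]:
    c=camera_info(n);print(n,c)
    im=get_image(n);cv2.imwrite(f"pics/{n}0.png",im[:,:,::-1])
E
```

```text
pics
{'time': 0.0, 'joint_positions': array([ 1.12110174,  0.32179584, -0.07011095,  1.45165142,  0.02263686,
        1.37081763, -0.05687724]), 'qd': array([-5.52698163e-05,  1.61806358e-04,  2.42989849e-04, -4.50649232e-04,
       -2.00987081e-04, -9.39861211e-04, -3.39639540e-04]), 'joint_torque': array([-1.51309710e-04, -4.91293573e+01, -4.03990243e-01, -3.12527382e+01,
       -6.39684917e-02,  4.37988248e-02,  1.80615825e-04]), 'position': array([ 0.29044969, -0.58080222,  0.18349129]), 'tool_rot': array([-3.05571514e+00, -7.21730748e-01,  8.71976236e-04]), 'ft_force': array([-0.21099035, -0.0007733 ,  0.1098103 ]), 'torque': array([ 0.01706237,  0.00710182, -0.01401011]), 'grip_width': 1.0017679318257284}
side {'intrinsics': array([[446.08795418,   0.        , 244.4610264 ],
       [  0.        , 446.08795418, 181.32830432],
       [  0.        ,   0.        ,   1.        ]]), 'R': array([[-0.91945693, -0.39312799,  0.00702416],
       [-0.28443878,  0.6527058 , -0.70218924],
       [ 0.27146554, -0.6476307 , -0.71195571]]), 't': array([0.49588049, 0.23082239, 1.29774085])}
top {'intrinsics': array([[466.77798133,   0.        , 258.53157711],
       [  0.        , 466.77798133, 190.79811253],
       [  0.        ,   0.        ,   1.        ]]), 'R': array([[-0.02199754, -0.99971478, -0.00929907],
       [-0.98833233,  0.0231474 , -0.15054367],
       [ 0.15071598,  0.00587898, -0.98855962]]), 't': array([0.01638639, 0.55505096, 1.42372046])}
wrist {'intrinsics': array([[297.31863964,   0.        , 258.58618266],
       [  0.        , 297.31863964, 190.48446805],
       [  0.        ,   0.        ,   1.        ]]), 'R': array([[ 0.44669666, -0.8946821 , -0.00245613],
       [-0.86087976, -0.43056411,  0.27110992],
       [-0.24361471, -0.11898946, -0.96254526]]), 't': array([-0.64862914, -0.03369932,  0.39115918])}
```

View pics/side0.png

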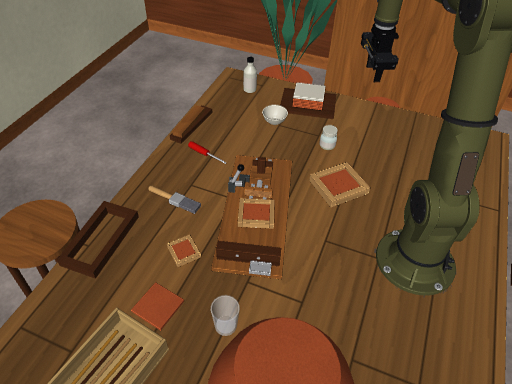

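View pics/top0.png

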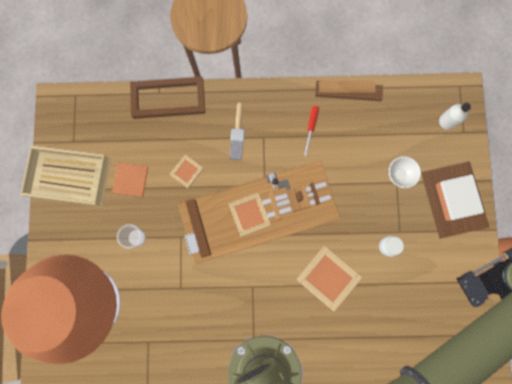

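View pics/wrist0.png

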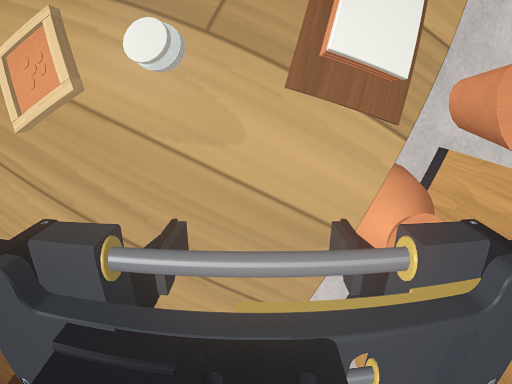

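Three frame-like things are in the top view: small at (186,171), middle-sized at (249,214) on the jig bed, and large at (330,279). The middle one, between pad and fence, fits the description. I'll confirm it in an enlarged crop.

```bash
python3 - <<'E'
import cv2
t=cv2.imread("pics/top0.png")[155:270,165:350];cv2.imwrite("pics/topc.png",cv2.resize(t,(740,460),interpolation=cv2.INTER_CUBIC))
t=cv2.imread("pics/side0.png")[145:285,205:305];cv2.imwrite("pics/sidec.png",cv2.resize(t,(428,600),interpolation=cv2.INTER_CUBIC))
E
```

```text
(no output)
```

View pics/topc.png

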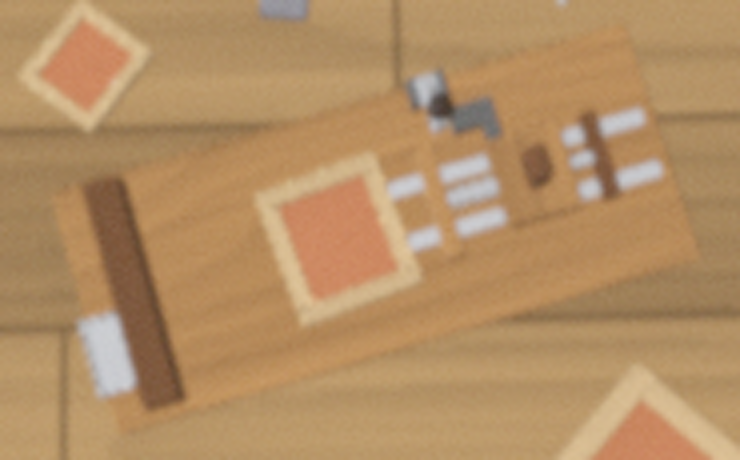

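View pics/sidec.png

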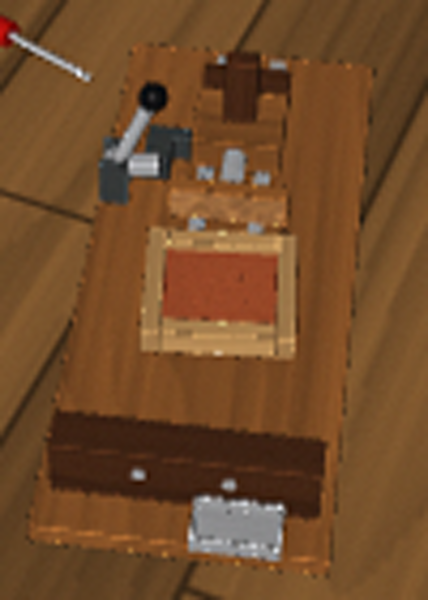

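```bash
cat > h.py <<'E'
import numpy as np, cv2
from scipy.optimize import least_squares
from scipy.spatial.transform import Rotation as Ro
from bench import ctrl,get_image,camera_info
def proj(c,X):
    X=np.atleast_2d(X);p=X@c['R'].T+c['t'];K=c['intrinsics']
    return np.c_[K[0,0]*p[:,0]/p[:,2]+K[0,2],K[1,1]*p[:,1]/p[:,2]+K[1,2]]
def ray(c,uv,z):
    K=c['intrinsics'];d=c['R'].T@np.array([(uv[0]-K[0,2])/K[0,0],(uv[1]-K[1,2])/K[1,1],1]);o=-c['R'].T@c['t']
    return o+d*(z-o[2])/d[2]
def wray(c,uv,z):
    K=c['intrinsics'];d=np.array([uv[0]-K[0,2],uv[1]-K[1,2]]);r=np.hypot(*d);th=r/K[0,0]
    v=np.r_[d/r*np.sin(th),np.cos(th)];d=c['R'].T@v;o=-c['R'].T@c['t'];return o+d*(z-o[2])/d[2]
def wproj(c,X):
    p=np.atleast_2d(X)@c['R'].T+c['t'];r=np.hypot(p[:,0],p[:,1]);th=np.arctan2(r,p[:,2]);K=c['intrinsics']
    return np.c_[K[0,2]+K[0,0]*th*p[:,0]/r,K[1,2]+K[0,0]*th*p[:,1]/r]
def J2W(P,p):
    p=np.atleast_2d(p);c,s=np.cos(P[2]),np.sin(P[2])
    return np.c_[P[0]+c*p[:,0]-s*p[:,1],P[1]+s*p[:,0]+c*p[:,1],p[:,2]]
E
python3 - <<'E'
from h import *
T,S=camera_info("top"),camera_info("side")
# corners: (+x,+y),(+x,-y),(-x,-y),(-x,+y)
m=np.array([[.1,.24,.018],[.1,-.24,.018],[-.1,-.24,.018],[-.1,.24,.018]])
t=np.array([[178,203],[322,160.5],[339.5,219.5],[196.2,263]])
s=np.array([[212.5,271.2],[235.8,155.5],[291.9,160.9],[282.1,279.3]])
for use in ('t','s','ts'):
    def f(P):
        W=J2W(P,m);r=[]
        if 't' in use:r.append(proj(T,W)-t)
        if 's' in use:r.append(proj(S,W)-s)
        return np.concatenate(r).ravel()
    o=least_squares(f,[.55,0,0.2]);print(use,o.x.round(4),f(o.x).round(1))
P=o.x
a=np.array([[.088-.08*np.sin(.5),-.07,.045+.08*np.cos(.5)],[0,-.13,.113],[0,.18,.068]])
print(J2W(P,a).round(4),proj(T,J2W(P,a)).round(1),proj(S,J2W(P,a)).round(1))
print('base angle',np.degrees(P[2]))
E
```

```text
t [0.4939 0.0031 0.2691] [ 0.1 -0.3 -0.3 -0.4  1.6 -0.  -1.4  0.6]
s [0.491  0.0178 0.2774] [-0.9 -0.5 -0.2  0.8  0.2  0.6  0.9 -0.5]
ts [0.4929 0.009  0.2728] [-1.8  0.4 -2.3 -0.3 -0.2  0.  -3.1  1.2 -0.5 -3.4  0.7 -0.9  0.8 -1.
  0.9 -3.2]
[[ 0.5596 -0.045   0.1152]
 [ 0.5279 -0.1162  0.113 ]
 [ 0.4444  0.1823  0.068 ]] [[274.6 185.3]
 [298.8 195.3]
 [200.8 226.8]] [[244.4 169. ]
 [262.1 158.2]
 [250.2 243.9]]
base angle 15.63029319711593
```

```bash
python3 - <<'E'
from h import *
T,S=camera_info("top"),camera_info("side")
m=np.array([[.1,.24,.018],[.1,-.24,.018],[-.1,-.24,.018],[-.1,.24,.018],[.1,.24,.0],[.1,-.24,.0],[-.1,-.24,.0],[-.1,.24,.0]])
k=np.array([[.09,.18,.068],[-.09,.18,.068],[-.09,.21,.068],[.09,.21,.068],[-.035,-.16,.051],[.035,-.16,.051],[.035,-.1,.051],[-.035,-.1,.051],[0,-.13,.113],[.088-.08*np.sin(.5),-.07,.045+.08*np.cos(.5)]])
for n,c,P,(x0,y0,x1,y1) in (("top",T,[.4939,.0031,.2691],(165,155,350,270)),("side",S,[.4939,.0031,.2691],(205,145,305,285)),("side2",S,[.491,.0178,.2774],(205,145,305,285))):
    im=cv2.imread(f"pics/{n[:4].rstrip('2')}0.png")[y0:y1,x0:x1];im=cv2.resize(im,None,fx=4,fy=4,interpolation=cv2.INTER_CUBIC)
    pr=lambda q:((proj(c,J2W(P,q))-[x0,y0]+.5)*4).astype(np.int32)
    cv2.polylines(im,[pr(m[:4])],1,(0,255,0));cv2.polylines(im,[pr(m[4:])],1,(255,0,0));cv2.polylines(im,[pr(k[:4])],1,(0,255,255));cv2.polylines(im,[pr(k[4:8])],1,(255,255,0))
    for q in pr(k[8:]): cv2.circle(im,q.tolist(),6,(0,0,255),1)
    cv2.imwrite(f"pics/ov_{n}.png",im)
a,b=cv2.imread("pics/ov_side.png"),cv2.imread("pics/ov_side2.png")
cv2.imwrite("pics/ov_s.png",np.hstack([a,b])[:, :800])
print(proj(S,[[0,0,0],[0.29,-.581,.185]]),proj(T,[[0,0,0],[0.29,-.581,.185]]))
E
```

```text
[[414.9159477  260.67164076]
 [370.75731448  82.0425513 ]] [[263.90398404 372.77594784]
 [473.17722639 273.55464857]]
```

View pics/ov_top.png

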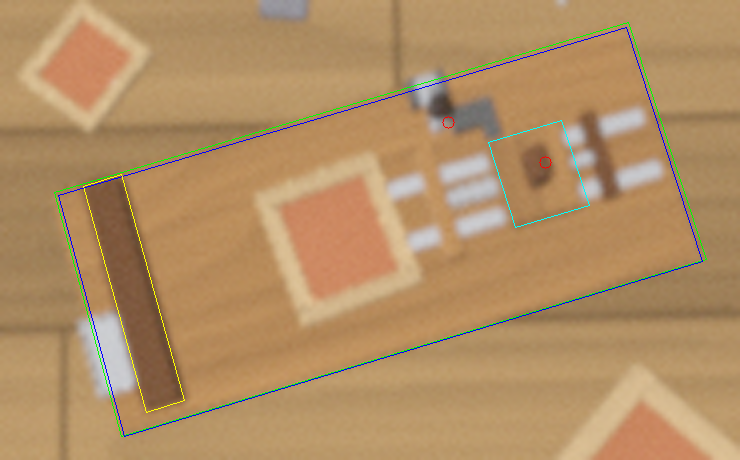

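View pics/ov_s.png

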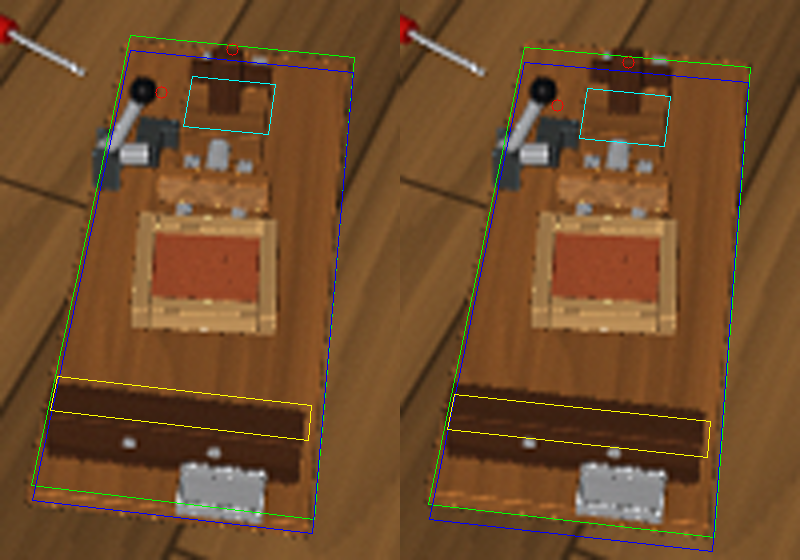

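```bash
cat >> h.py <<'E'
def go(P,jp,yawoff=0):
    """shift/turn in tool axes to have TCP at jig point jp(z world), pointing down, tool y // jig y"""
    s=ctrl.get_state();R=Ro.from_rotvec(s['tool_rot']);
    w=J2W(P,jp)[0]
    best=None
    for k in (0,np.pi):
        Rt=Ro.from_euler('z',P[2]+k+yawoff)*Ro.from_euler('x',np.pi)
        rv=(R.inv()*Rt).as_rotvec()
        if best is None or np.linalg.norm(rv)<np.linalg.norm(best):best=rv
    print('world',w.round(4),'tool shift',R.inv().apply(w-s['position']).round(4),'turn',best.round(4),'t',s['time'])
def injig(P):
    s=ctrl.get_state();d=s['position'][:2]-P[:2];c,q=np.cos(P[2]),np.sin(P[2])
    return np.array([c*d[0]+q*d[1],-q*d[0]+c*d[1],s['position'][2]]),Ro.from_euler('z',-P[2]).apply(s['ft_force'])
P0=[.4935,.005,.270]
E
python3 - <<'E'
from h import *
go(P0,[0.0,-0.06,0.33])
c=camera_info("wrist");s=ctrl.get_state();R=Ro.from_rotvec(s['tool_rot']).as_matrix()
print(R.round(3), 'cam in tool',R.T@(-c['R'].T@c['t']-s['position']), (c['R']@R).round(3))
E
```

```text
world [ 0.5095 -0.0528  0.33  ] tool shift [ 0.4321 -0.3746 -0.1458] turn [-0.0015  0.0003  0.1938] t 0.15
[[ 0.894  0.447 -0.001]
 [ 0.447 -0.894  0.001]
 [-0.    -0.001 -1.   ]] cam in tool [ 7.31769334e-02 -1.56885079e-04 -2.00517305e-01] [[-0.001  1.     0.001]
 [-0.963 -0.001 -0.271]
 [-0.271 -0.001  0.963]]
```

```bash
python3 - <<'E'
from h import *
go(P0,[-0.04,-0.05,0.27])
E
```

```text
world [ 0.4683 -0.0539  0.27  ] tool shift [ 0.3948 -0.392  -0.0858] turn [-0.0015  0.0003  0.1938] t 0.15
```

Emit:
carry_out --commands '[{"tz":-0.06,"tx":0.02,"ty":-0.02},{"tx":0.395,"ty":-0.392,"tz":-0.086,"rz":0.194,"jaw":0},{"tx":0.395,"ty":-0.392,"tz":-0.086,"rz":0.194,"jaw":0},{"tx":0.395,"ty":-0.392,"tz":-0.086,"rz":0.194,"jaw":0},{"tx":0.395,"ty":-0.392,"tz":-0.086,"rz":0.194,"jaw":0},{"tx":0.395,"ty":-0.392,"tz":-0.086,"rz":0.194,"jaw":0},{"tx":0.395,"ty":-0.392,"tz":-0.086,"rz":0.194,"jaw":0},{"tx":0.395,"ty":-0.392,"tz":-0.086,"rz":0.194,"jaw":0},{"tx":0.395,"ty":-0.392,"tz":-0.086,"rz":0.194,"jaw":0},{"tx":0.395,"ty":-0.392,"tz":-0.086,"rz":0.194,"jaw":0},{"tx":0.395,"ty":-0.392,"tz":-0.086,"rz":0.194,"jaw":0},{"tx":0.395,"ty":-0.392,"tz":-0.086,"rz":0.194,"jaw":0}]'

```text
invalid input
```

Emit:
carry_out --commands '[{"tx":0.02,"ty":-0.02,"tz":-0.06,"rx":0,"ry":0,"rz":0,"jaw":0},{"tx":0.395,"ty":-0.392,"tz":-0.086,"rx":0,"ry":0,"rz":0.194,"jaw":0},{"tx":0.395,"ty":-0.392,"tz":-0.086,"rx":0,"ry":0,"rz":0.194,"jaw":0},{"tx":0.395,"ty":-0.392,"tz":-0.086,"rx":0,"ry":0,"rz":0.194,"jaw":0},{"tx":0.395,"ty":-0.392,"tz":-0.086,"rx":0,"ry":0,"rz":0.194,"jaw":0},{"tx":0.395,"ty":-0.392,"tz":-0.086,"rx":0,"ry":0,"rz":0.194,"jaw":0},{"tx":0.395,"ty":-0.392,"tz":-0.086,"rx":0,"ry":0,"rz":0.194,"jaw":0},{"tx":0.395,"ty":-0.392,"tz":-0.086,"rx":0,"ry":0,"rz":0.194,"jaw":0},{"tx":0.395,"ty":-0.392,"tz":-0.086,"rx":0,"ry":0,"rz":0.194,"jaw":0},{"tx":0.395,"ty":-0.392,"tz":-0.086,"rx":0,"ry":0,"rz":0.194,"jaw":0},{"tx":0.395,"ty":-0.392,"tz":-0.086,"rx":0,"ry":0,"rz":0.194,"jaw":0},{"tx":0.395,"ty":-0.392,"tz":-0.086,"rx":0,"ry":0,"rz":0.194,"jaw":0}]' --grip_force 20

```text
time: 1.65
position: [0.4682, -0.0552, 0.2702]
tool_rot: [3.113, 0.421, -0.001]
ft_force: [-0.1, -0.5, 0.8]
grip_width: 0.0
```

```bash
python3 - <<'E'
from h import *
import pickle
c=camera_info("wrist");im=get_image("wrist")[:,:,::-1];cv2.imwrite("pics/w1.png",im);pickle.dump(c,open("w1.pkl","wb"))
cv2.imwrite("pics/w1b.png",cv2.resize(im,(800,600),interpolation=cv2.INTER_CUBIC))
E
```

```text
(no output)
```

View pics/w1b.png

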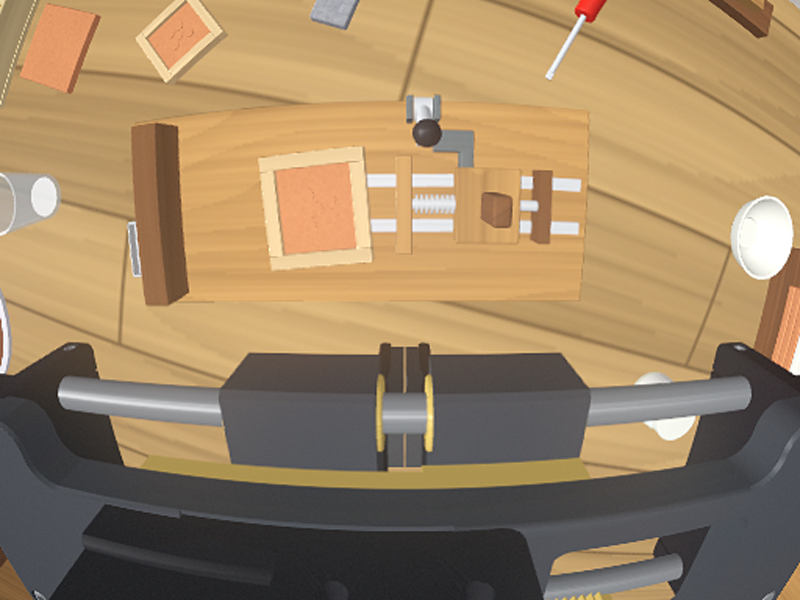

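```bash
python3 - <<'E'
from h import *
im=cv2.imread("pics/w1.png")
a=cv2.resize(im[55:200,250:385],None,fx=4,fy=4,interpolation=cv2.INTER_CUBIC)
b=cv2.resize(im[70:200,80:270],None,fx=4,fy=4,interpolation=cv2.INTER_CUBIC)
cv2.imwrite("pics/w1a.png",a);cv2.imwrite("pics/w1f.png",b)
E
```

```text
(no output)
```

View pics/w1a.png

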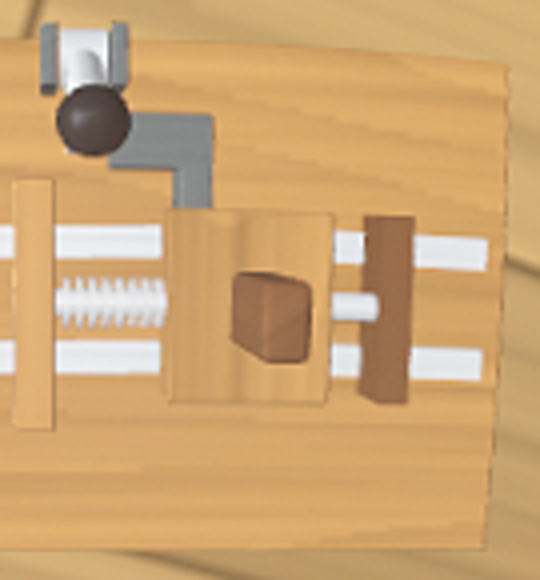

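View pics/w1f.png

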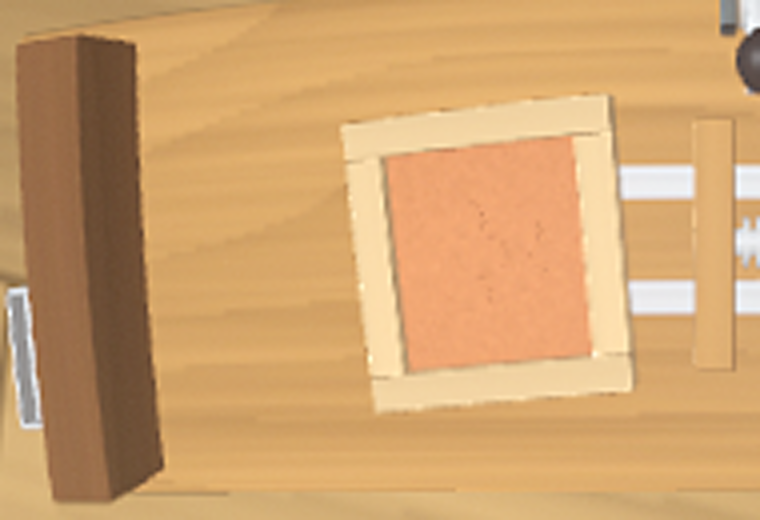

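```bash
python3 - <<'E'
from h import *
import pickle
c=pickle.load(open("w1.pkl","rb"))
A=lambda x,y:(250+x/4-.4,55+y/4-.4)
B=lambda x,y:(80+x/4-.4,70+y/4-.4)
L=[([.1,-.24,.018],A(507,66)),([-.1,-.24,.018],A(486,549)),
([.035,-.1,.051],A(166,209)),([.035,-.16,.051],A(333,212)),([-.035,-.16,.051],A(327,404)),([-.035,-.1,.051],A(168,404)),
([.013,-.122,.113],A(266,275)),([.013,-.138,.113],A(312,284)),([-.013,-.138,.113],A(308,362)),([-.013,-.122,.113],A(266,360)),
([.09,.18,.068],B(78,36)),([-.09,.18,.068],B(112,500)),([.09,.21,.068],B(18,44)),([-.09,.21,.068],B(53,502)),([-.09,.18,.018],B(163,468)),([.09,.18,.018],B(135,44))]
m=np.array([l[0] for l in L]);q=np.array([l[1] for l in L])
f=lambda P:(wproj(c,J2W(P,m))-q).ravel()
o=least_squares(f,P0,loss='soft_l1');P=o.x;print(P.round(4));print(f(P).reshape(-1,2).round(1).tolist())
def tj(w):
    d=w[:2]-P[:2];cc,s=np.cos(P[2]),np.sin(P[2]);return np.array([cc*d[0]+s*d[1],-s*d[0]+cc*d[1]])
F=[tj(wray(c,B(*p),.04)) for p in [(341,125),(609,94),(634,386),(376,412)]]
print('frame',np.round(F,4).tolist(),np.mean(F,0))
e=F[1]-F[0];print('ang',np.degrees(np.arctan2(e[1],e[0])))
for th in (0,.1,.2,.3):
    z=.045+.08*np.cos(.5-th);print('knob',th,tj(wray(c,A(93,120),z)),'model x',.088-.08*np.sin(.5-th))
print('pad',[tj(wray(c,p,.04)) for p in (A(14,180),A(16,428))])
E
```

```text
[0.4944 0.0079 0.2708]
[[0.4, -1.2], [-0.4, 0.2], [0.5, -0.7], [0.4, -0.1], [0.4, 0.0], [-0.6, -0.4], [-1.1, 1.0], [0.2, -0.9], [0.6, 0.7], [-1.6, 0.9], [0.0, -0.8], [0.4, 0.9], [-1.3, -0.2], [-0.6, 0.4], [0.9, 0.5], [0.8, -0.7]]
frame [[0.0472, 0.0843], [0.0542, -0.0157], [-0.053, -0.0233], [-0.0618, 0.0759]] [-0.0033474   0.03030495]
ang -86.04102691206435
knob 0 [ 0.0600126  -0.07068316] model x 0.049645956911663756
knob 0.1 [ 0.05973103 -0.07051917] model x 0.05684653261530795
knob 0.2 [ 0.05950906 -0.07038989] model x 0.06435838346709283
knob 0.3 [ 0.05934891 -0.07029662] model x 0.0721064535363951
pad [array([ 0.04428547, -0.04602895]), array([-0.04635964, -0.04625962])]
```

```bash
sed -i 's/^P0=.*/P0=[.4944,.0079,.2708]/' h.py; python3 - <<'E'
from h import *
print(injig(P0))
go(P0,[0.025,-0.0705,0.085])
E
```

```text
(array([-0.04223623, -0.05418415,  0.27020041]), array([ 0.39384383, -0.72377571,  0.8780232 ]))
world [ 0.5373 -0.0533  0.085 ] tool shift [0.0674 0.0161 0.1851] turn [ 0.0002  0.0008 -0.0033] t 1.7
```

Emit:
carry_out --commands '[{"tx":0.06,"ty":0.016,"tz":0.02,"rx":0,"ry":0,"rz":0,"jaw":0},{"tx":0.067,"ty":0.016,"tz":0.08,"rx":0,"ry":0,"rz":0,"jaw":0},{"tx":0.067,"ty":0.016,"tz":0.13,"rx":0,"ry":0,"rz":0,"jaw":0},{"tx":0.067,"ty":0.016,"tz":0.17,"rx":0,"ry":0,"rz":0,"jaw":0},{"tx":0.067,"ty":0.016,"tz":0.185,"rx":0,"ry":0,"rz":0,"jaw":0},{"tx":0.067,"ty":0.016,"tz":0.185,"rx":0,"ry":0,"rz":0,"jaw":0}]'

```text
time: 2.45
position: [0.5371, -0.0526, 0.0853]
tool_rot: [-3.113, -0.42, 0.002]
ft_force: [0.1, -0.6, 0.2]
grip_width: 0.004
```

```bash
python3 - <<'E'
from h import *
print(injig(P0))
im=get_image("wrist")[:,:,::-1];cv2.imwrite("pics/w2.png",cv2.resize(im,(800,600)))
E
```

```text
(array([ 0.02495175, -0.06970622,  0.08526301]), array([-0.02984207, -0.66422869,  0.23594184]))
```

View pics/w2.png

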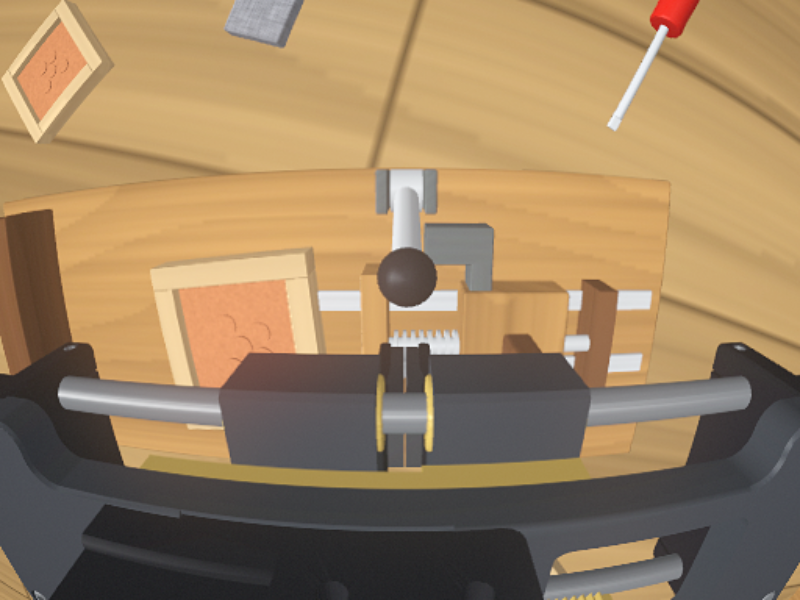

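The closed fingers at (405,400) stand on the inner side of the ball at (407,278), lined up with it. I push outward.

Emit:
carry_out --commands '[{"tx":0.01,"ty":0,"tz":0,"rx":0,"ry":0,"rz":0,"jaw":0},{"tx":0.018,"ty":0,"tz":0,"rx":0,"ry":0,"rz":0,"jaw":0},{"tx":0.026,"ty":0,"tz":0,"rx":0,"ry":0,"rz":0,"jaw":0},{"tx":0.034,"ty":0,"tz":0,"rx":0,"ry":0,"rz":0,"jaw":0},{"tx":0.042,"ty":0,"tz":0,"rx":0,"ry":0,"rz":0,"jaw":0},{"tx":0.05,"ty":0,"tz":0,"rx":0,"ry":0,"rz":0,"jaw":0},{"tx":0.057,"ty":0,"tz":0,"rx":0,"ry":0,"rz":0,"jaw":0},{"tx":0.064,"ty":0,"tz":0,"rx":0,"ry":0,"rz":0,"jaw":0},{"tx":0.07,"ty":0,"tz":0,"rx":0,"ry":0,"rz":0,"jaw":0},{"tx":0.076,"ty":0,"tz":0,"rx":0,"ry":0,"rz":0,"jaw":0},{"tx":0.076,"ty":0,"tz":0,"rx":0,"ry":0,"rz":0,"jaw":0}]'

```text
time: 3.88
position: [0.6108, -0.031, 0.0849]
tool_rot: [-3.112, -0.423, 0.001]
ft_force: [-0.2, -0.0, 0.2]
grip_width: 0.003
```

```bash
python3 - <<'E'
from h import *
print(injig(P0))
im=get_image("wrist")[:,:,::-1];cv2.imwrite("pics/w3.png",cv2.resize(im,(800,600)))
E
```

```text
(array([ 0.10179298, -0.06859375,  0.08492309]), array([-0.16173745,  0.03795013,  0.19783239]))
```

View pics/w3.png

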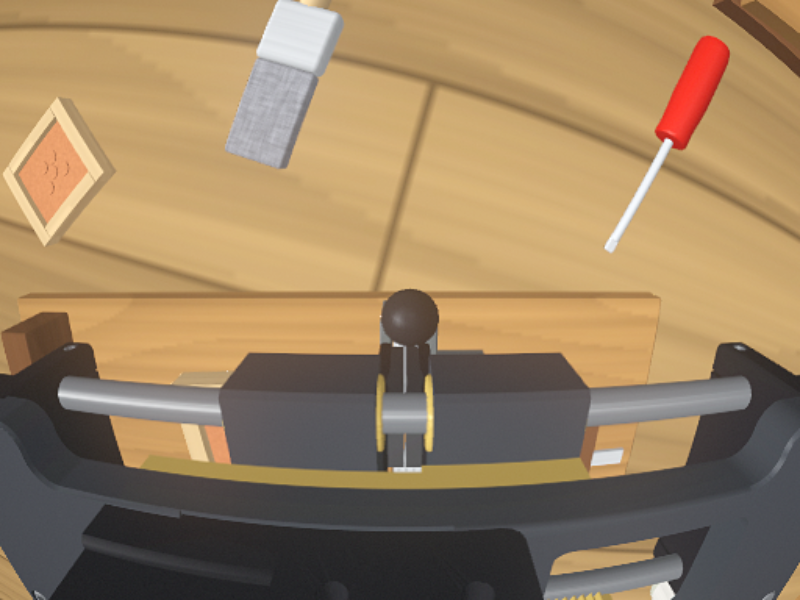

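Emit:
carry_out --commands '[{"tx":-0.01,"ty":0,"tz":-0.03,"rx":0,"ry":0,"rz":0,"jaw":0},{"tx":-0.02,"ty":0,"tz":-0.085,"rx":0,"ry":0,"rz":0,"jaw":0.1},{"tx":-0.07,"ty":0.04,"tz":-0.095,"rx":0,"ry":0,"rz":0,"jaw":0.5},{"tx":-0.101,"ty":0.062,"tz":-0.095,"rx":0,"ry":0,"rz":0,"jaw":0.5},{"tx":-0.101,"ty":0.062,"tz":-0.095,"rx":0,"ry":0,"rz":0,"jaw":0.5},{"tx":-0.101,"ty":0.062,"tz":-0.095,"rx":0,"ry":0,"rz":0,"jaw":0.5}]'

```text
time: 4.68
position: [0.5304, -0.117, 0.1807]
tool_rot: [-3.112, -0.423, -0.002]
ft_force: [0.4, -0.2, -0.9]
grip_width: 0.45
```

```bash
python3 - <<'E'
from h import *
print(injig(P0)); go(P0,[0,-.13,.082]);c=camera_info("wrist")
im=get_image("wrist")[:,:,::-1];cv2.imwrite("pics/w4.png",cv2.resize(im,(800,600)))
print(wproj(c,J2W(P0,[[.013,-.122,.113],[.013,-.138,.113]]))*1.5625, ctrl.get_state()['grip_width'])
for th in (.9,1.0,1.1,1.2,1.3):print(th,(wproj(c,J2W(P0,[.088-.08*np.sin(.5-th),-.07,.045+.08*np.cos(.5-th)]))*1.5625).round())
E
```

```text
(array([ 0.00127165, -0.1300227 ,  0.1807281 ]), array([ 0.30016431, -0.2730049 , -0.88609332]))
world [ 0.5292 -0.1174  0.082 ] tool shift [-0.0014  0.      0.0987] turn [-0.0003 -0.0011 -0.0003] t 4.675
[[390.84262288 274.81608158]
 [417.85198686 274.79406324]] 0.4707642575573104
0.9 [[298.  95.]]
1.0 [[299.  84.]]
1.1 [[301.  75.]]
1.2 [[303.  66.]]
1.3 [[305.  59.]]
```

View pics/w4.png

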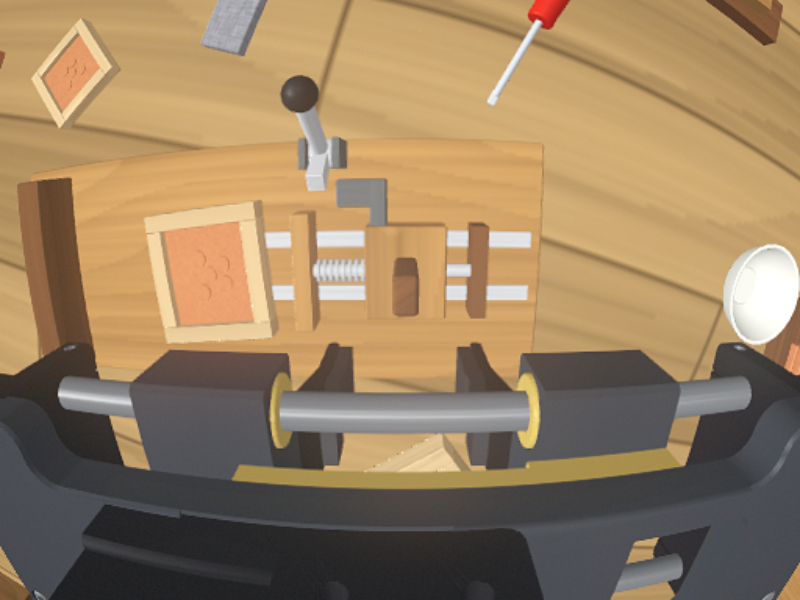

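```bash
python3 - <<'E'
from h import *
s=ctrl.get_state();R=Ro.from_rotvec(s['tool_rot']).as_matrix();c=camera_info("wrist")
M=c['R']@R; ct=R.T@(-c['R'].T@c['t']-s['position'])
p=np.array([.6108,-.031,.0849]);R3=Ro.from_rotvec([-3.112,-.423,.001]).as_matrix()
c3=dict(c);c3['R']=M@R3.T;c3['t']=-c3['R']@(p+R3@ct)
for th in (.7,.8,.9,1.0,1.1,1.2,1.3):print(th,(wproj(c3,J2W(P0,[.088-.08*np.sin(.5-th),-.07,.045+.08*np.cos(.5-th)]))*1.5625).round())
print("pivot now",wproj(c,J2W(P0,[.088,-.07,.045]))*1.5625)
E
python3 -c "
import cv2
im=cv2.imread('pics/w4.png')[60:220,240:420];cv2.imwrite('pics/w4c.png',cv2.resize(im,None,fx=4,fy=3.7))"
```

```text
0.7 [[408. 362.]]
0.8 [[408. 341.]]
0.9 [[408. 320.]]
1.0 [[408. 299.]]
1.1 [[408. 279.]]
1.2 [[408. 261.]]
1.3 [[408. 244.]]
pivot now [[321.86024264 153.4874195 ]]
```

View pics/w4c.png

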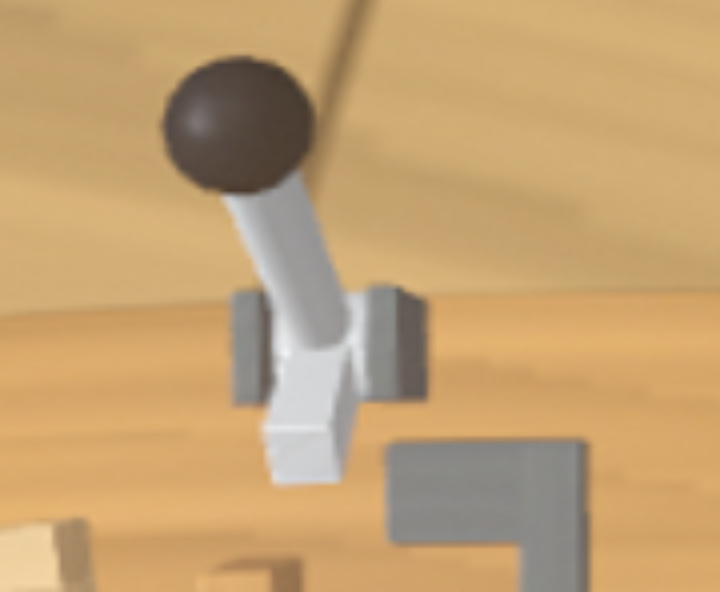

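The lever is only at about 0.91 rad (ball at (299,95)), too close to the 0.9 limit. I'll go back and push it a bit further.

Emit:
carry_out --commands '[{"tx":0.05,"ty":-0.045,"tz":0,"rx":0,"ry":0,"rz":0,"jaw":0},{"tx":0.074,"ty":-0.061,"tz":0,"rx":0,"ry":0,"rz":0,"jaw":0},{"tx":0.074,"ty":-0.061,"tz":0.04,"rx":0,"ry":0,"rz":0,"jaw":0},{"tx":0.074,"ty":-0.061,"tz":0.085,"rx":0,"ry":0,"rz":0,"jaw":0},{"tx":0.074,"ty":-0.061,"tz":0.096,"rx":0,"ry":0,"rz":0,"jaw":0},{"tx":0.085,"ty":-0.061,"tz":0.096,"rx":0,"ry":0,"rz":0,"jaw":0},{"tx":0.095,"ty":-0.061,"tz":0.096,"rx":0,"ry":0,"rz":0,"jaw":0},{"tx":0.103,"ty":-0.061,"tz":0.096,"rx":0,"ry":0,"rz":0,"jaw":0},{"tx":0.109,"ty":-0.061,"tz":0.096,"rx":0,"ry":0,"rz":0,"jaw":0},{"tx":0.114,"ty":-0.061,"tz":0.096,"rx":0,"ry":0,"rz":0,"jaw":0},{"tx":0.118,"ty":-0.061,"tz":0.096,"rx":0,"ry":0,"rz":0,"jaw":0},{"tx":0.118,"ty":-0.061,"tz":0.096,"rx":0,"ry":0,"rz":0,"jaw":0}]'

```text
time: 6.22
position: [0.6279, -0.0277, 0.0847]
tool_rot: [3.113, 0.423, 0.001]
ft_force: [-0.1, -0.0, -0.4]
grip_width: 0.006
```

```bash
python3 - <<'E'
from h import *
print(injig(P0));c=camera_info("wrist")
im=get_image("wrist")[:,:,::-1];cv2.imwrite("pics/w5.png",cv2.resize(im,(800,600)))
for th in (.9,1.0,1.1,1.2,1.3):print(th,(wproj(c,J2W(P0,[.088-.08*np.sin(.5-th),-.07,.045+.08*np.cos(.5-th)]))*1.5625).round())
E
```

```text
(array([ 0.11910017, -0.0700024 ,  0.08466434]), array([-0.14726516,  0.02927981, -0.44383925]))
0.9 [[404. 362.]]
1.0 [[404. 342.]]
1.1 [[404. 322.]]
1.2 [[404. 303.]]
1.3 [[404. 286.]]
```

View pics/w5.png

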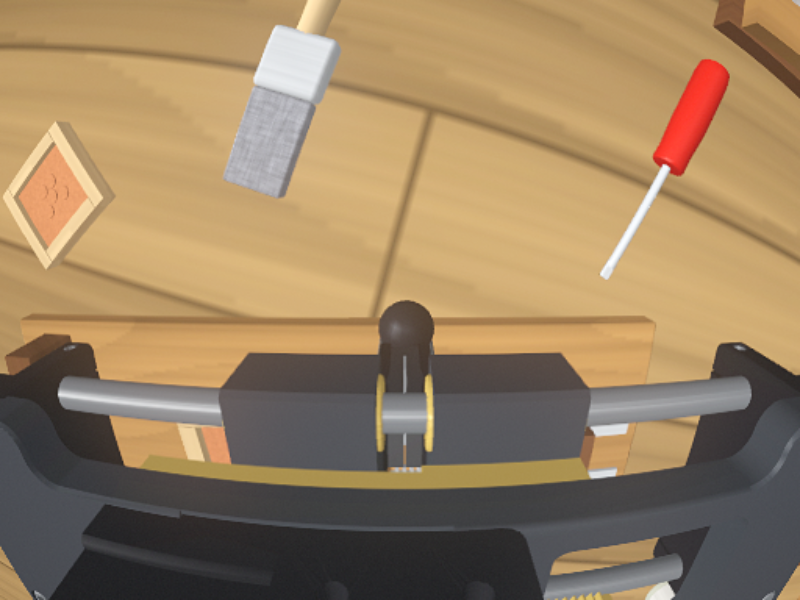

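Emit:
carry_out --commands '[{"tx":0.005,"ty":0,"tz":0,"rx":0,"ry":0,"rz":0,"jaw":0},{"tx":0.008,"ty":0,"tz":0,"rx":0,"ry":0,"rz":0,"jaw":0},{"tx":0.008,"ty":0,"tz":0,"rx":0,"ry":0,"rz":0,"jaw":0},{"tx":-0.015,"ty":0,"tz":-0.03,"rx":0,"ry":0,"rz":0,"jaw":0},{"tx":-0.03,"ty":0,"tz":-0.085,"rx":0,"ry":0,"rz":0,"jaw":0},{"tx":-0.08,"ty":0.04,"tz":-0.095,"rx":0,"ry":0,"rz":0,"jaw":0.5},{"tx":-0.119,"ty":0.06,"tz":-0.095,"rx":0,"ry":0,"rz":0,"jaw":0.5},{"tx":-0.119,"ty":0.06,"tz":-0.095,"rx":0,"ry":0,"rz":0,"jaw":0.5},{"tx":-0.119,"ty":0.06,"tz":-0.095,"rx":0,"ry":0,"rz":0,"jaw":0.5}]'

```text
time: 7.4
position: [0.5292, -0.1166, 0.1797]
tool_rot: [-3.113, -0.423, -0.002]
ft_force: [-0.0, 0.5, 0.8]
grip_width: 0.372
```

```bash
python3 - <<'E'
from h import *
print(injig(P0));c=camera_info("wrist");go(P0,[0,-.13,.082])
im=get_image("wrist")[:,:,::-1];cv2.imwrite("pics/w6.png",cv2.resize(im,(800,600)))
for th in (.9,1.0,1.1,1.2,1.3):print(th,(wproj(c,J2W(P0,[.088-.08*np.sin(.5-th),-.07,.045+.08*np.cos(.5-th)]))*1.5625).round())
E
```

```text
(array([ 0.00022046, -0.12926186,  0.17972071]), array([0.10020606, 0.52173346, 0.79050206]))
world [ 0.5292 -0.1174  0.082 ] tool shift [-0.0003  0.0007  0.0977] turn [-0.0001 -0.001  -0.0006] t 7.4
0.9 [[299.  93.]]
1.0 [[300.  82.]]
1.1 [[302.  72.]]
1.2 [[304.  64.]]
1.3 [[306.  57.]]
```

View pics/w6.png

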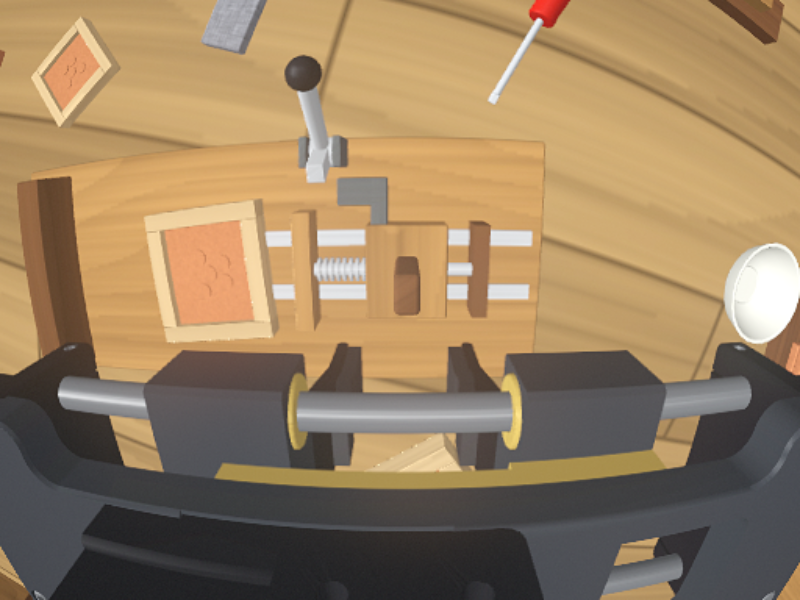

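The ball at (303,73) gives about 1.09 rad, so the dog is clear. The handle (406,285) is centred between the fingers. I descend and pinch.

Emit:
carry_out --commands '[{"tx":0,"ty":0.001,"tz":0.04,"rx":0,"ry":0,"rz":0,"jaw":0.5},{"tx":0,"ty":0.001,"tz":0.075,"rx":0,"ry":0,"rz":0,"jaw":0.5},{"tx":0,"ty":0.001,"tz":0.092,"rx":0,"ry":0,"rz":0,"jaw":0.5},{"tx":0,"ty":0.001,"tz":0.098,"rx":0,"ry":0,"rz":0,"jaw":0.5},{"tx":0,"ty":0.001,"tz":0.098,"rx":0,"ry":0,"rz":0,"jaw":0.5},{"tx":0,"ty":0.001,"tz":0.098,"rx":0,"ry":0,"rz":0,"jaw":0},{"tx":0,"ty":0.001,"tz":0.098,"rx":0,"ry":0,"rz":0,"jaw":0},{"tx":0,"ty":0.001,"tz":0.098,"rx":0,"ry":0,"rz":0,"jaw":0},{"tx":0,"ty":0.001,"tz":0.098,"rx":0,"ry":0,"rz":0,"jaw":0},{"tx":0,"ty":0.001,"tz":0.098,"rx":0,"ry":0,"rz":0,"jaw":0}]' --grip_force 30

```text
time: 8.7
position: [0.529, -0.1184, 0.0816]
tool_rot: [3.113, 0.422, 0.0]
ft_force: [1.1, 0.6, -0.6]
grip_width: 0.04
```

```bash
python3 - <<'E'
from h import *
print(injig(P0),ctrl.get_state()['grip_width']*.087);c=camera_info("wrist")
im=get_image("wrist")[:,:,::-1];cv2.imwrite("pics/w7.png",cv2.resize(im,(800,600)))
E
```

```text
(array([-0.00045207, -0.13090619,  0.0816012 ]), array([ 1.16820932,  0.24821538, -0.62692069])) 0.003519548643254277
```

View pics/w7.png

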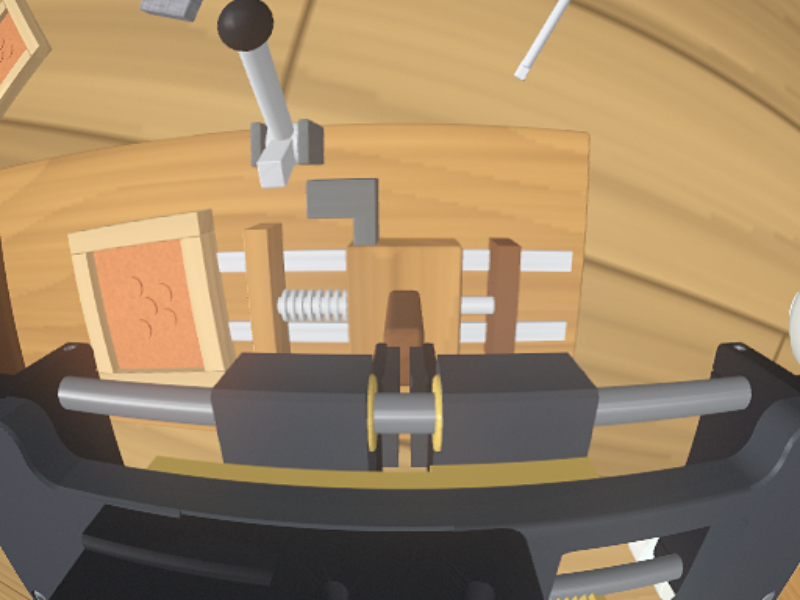

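Emit:
carry_out --commands '[{"tx":0,"ty":0,"tz":0,"rx":0,"ry":0,"rz":0,"jaw":0},{"tx":0,"ty":0,"tz":0,"rx":0,"ry":0,"rz":0,"jaw":0}]'

```text
time: 9.0
position: [0.5289, -0.1183, 0.0815]
tool_rot: [3.113, 0.422, -0.0]
ft_force: [0.0, -0.4, -0.9]
grip_width: 0.006
```

```bash
python3 - <<'E'
from h import *
print(injig(P0),ctrl.get_state()['grip_width'])
im=get_image("wrist")[:,:,::-1];cv2.imwrite("pics/w8.png",cv2.resize(im[165:315,190:330],None,fx=4,fy=4,interpolation=cv2.INTER_CUBIC))
im=get_image("side")[:,:,::-1];cv2.imwrite("pics/s8.png",cv2.resize(im[100:300,180:350],None,fx=3,fy=3,interpolation=cv2.INTER_CUBIC))
E
```

```text
(array([-0.00051253, -0.13087254,  0.08148186]), array([-0.08287218, -0.41982321, -0.92140561])) 0.006466870722198477
```

View pics/w8.png

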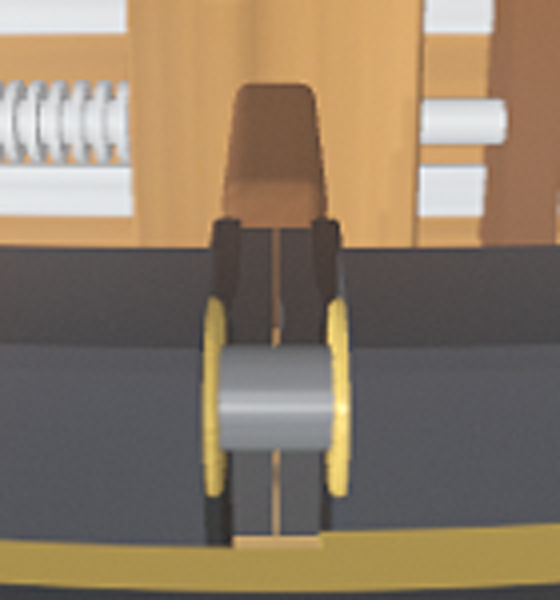

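View pics/s8.png

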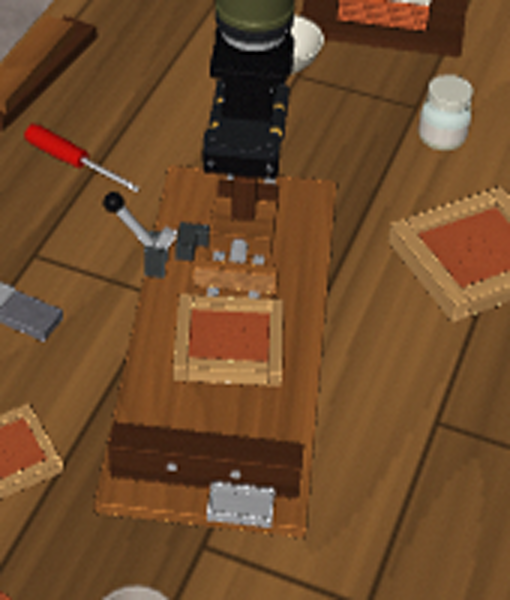

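```bash
python3 - <<'E'
from h import *
c=camera_info("wrist");s=ctrl.get_state();R=Ro.from_rotvec(s['tool_rot']).as_matrix()
f=lambda X:((wproj(c,X)-[190,165]+.4)*4).round()
print('top',f(J2W(P0,[[.013,-.122,.113],[.013,-.138,.113],[-.013,-.138,.113],[-.013,-.122,.113]])).tolist())
print('base',f(J2W(P0,[[.013,-.122,.051],[.013,-.138,.051]])).tolist())
print('tips',f([s['position']+R@np.array(v) for v in [[0,0,0],[.0095,.015,0],[.0095,-.015,0],[-.0095,.0,0]]]).tolist())
print(s['position'],-c['R'].T@c['t'])
S,T=camera_info("side"),camera_info("top")
print(proj(S,s['position']),proj(T,s['position']))
im=get_image("top")[:,:,::-1];cv2.imwrite("pics/t8.png",cv2.resize(im[150:270,200:360],None,fx=5,fy=5,interpolation=cv2.INTER_CUBIC))
E
```

```text
top [[218.0, 181.0], [324.0, 181.0], [322.0, 335.0], [221.0, 335.0]]
base [[233.0, 78.0], [312.0, 78.0]]
tips [[277.0, 193.0], [361.0, 142.0], [192.0, 142.0], [277.0, 242.0]]
[ 0.52897844 -0.11829558  0.08151416] [ 0.5994924  -0.09883517  0.28200498]
[[261.75110845 164.80067903]] [[298.6572434  196.45483741]]
```

View pics/t8.png

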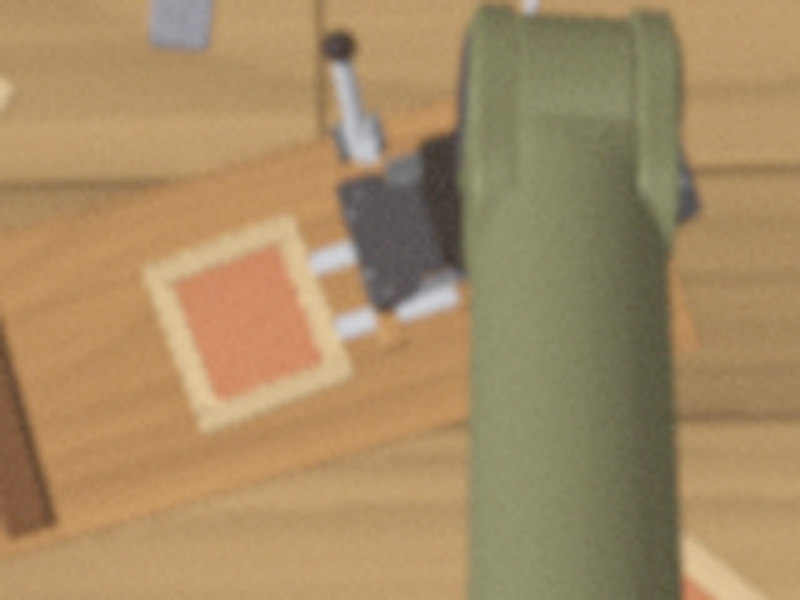

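```bash
python3 - <<'E'
from h import *
S=camera_info("side");T=camera_info("top")
im=cv2.imread("pics/side0.png")[10:110,330:430];im=cv2.resize(im,None,fx=4,fy=4,interpolation=cv2.INTER_CUBIC)
R=Ro.from_rotvec([-3.0557,-.7217,.00087]).as_matrix();p=np.array([.29045,-.5808,.1835])
for y,col in ((0,(0,0,255)),(.0435,(0,255,0)),(-.0435,(0,255,0)),(.0585,(255,255,0)),(-.0585,(255,255,0))):
    q=(proj(S,p+R@[0,y,0])[0]-[330,10]+.5)*4;cv2.circle(im,q.astype(int).tolist(),3,col,1)
im2=get_image("side")[:,:,::-1][110:200,210:310];im2=cv2.resize(im2,None,fx=4,fy=4.445,interpolation=cv2.INTER_CUBIC)
cv2.imwrite("pics/s9.png",np.hstack([im,im2]))
t=cv2.imread("pics/top0.png")[220:320,412:512];t=cv2.resize(t,None,fx=5,fy=5,interpolation=cv2.INTER_CUBIC)
for y in (0,.0435,-.0435):
  for z,col in ((0,(0,0,255)),(-.035,(0,255,255))):
    q=(proj(T,p+R@[0,y,z])[0]-[412,220]+.5)*5;cv2.circle(t,q.astype(int).tolist(),3,col,1)
cv2.imwrite("pics/t9.png",t)
E
```

```text
(no output)
```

View pics/s9.png

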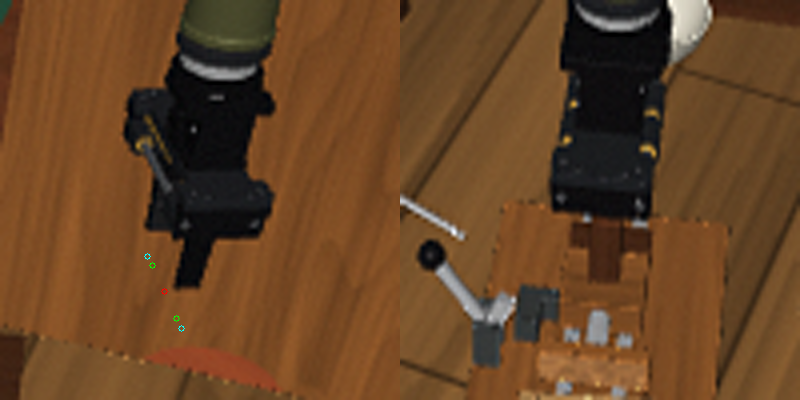

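View pics/t9.png

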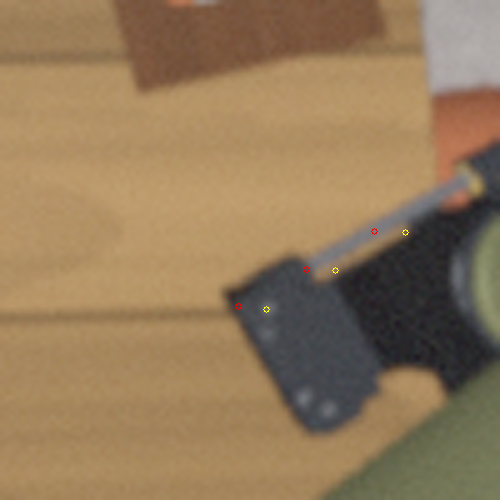

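```bash
python3 - <<'E'
from h import *
S=camera_info("side")
R=Ro.from_rotvec([-3.0557,-.7217,.00087]).as_matrix();p=np.array([.29045,-.5808,.1835])
for y in(-.0435,.0435):
  for o in ([0,0,0],[0,0,-.03],[-.03,0,0],[.0095,0,0],[.0095,0,-.035]):
    print(y,o,((proj(S,p+R@(np.array(o)+[0,y,0]))[0]-[330,10]+.5)*4).round())
c=camera_info("wrist");s=ctrl.get_state();R=Ro.from_rotvec(s['tool_rot']).as_matrix()
for o in ([.0095,0,-.03],[.0095,0,-.04],[-.0205,0,0],[-.013,0,0]):
  for y in(0.015,.058):print(o,y,(wproj(c,s['position']+R@(np.array(o)+[0,y,0]))*1.5625).round())
E
python3 -c "
import cv2
im=cv2.imread('pics/wrist0.png')[210:320,60:460]
cv2.imwrite('pics/w0c.png',cv2.resize(im,(800,220)))"
```

```text
-0.0435 [0, 0, 0] [177. 319.]
-0.0435 [0, 0, -0.03] [184. 290.]
-0.0435 [-0.03, 0, 0] [210. 318.]
-0.0435 [0.0095, 0, 0] [166. 319.]
-0.0435 [0.0095, 0, -0.035] [175. 285.]
0.0435 [0, 0, 0] [152. 266.]
0.0435 [0, 0, -0.03] [159. 237.]
0.0435 [-0.03, 0, 0] [184. 265.]
0.0435 [0.0095, 0, 0] [142. 266.]
0.0435 [0.0095, 0, -0.035] [150. 232.]
[0.0095, 0, -0.03] 0.015 [[443. 336.]]
[0.0095, 0, -0.03] 0.058 [[548. 335.]]
[0.0095, 0, -0.04] 0.015 [[445. 345.]]
[0.0095, 0, -0.04] 0.058 [[555. 344.]]
[-0.0205, 0, 0] 0.015 [[436. 373.]]
[-0.0205, 0, 0] 0.058 [[524. 371.]]
[-0.013, 0, 0] 0.015 [[436. 359.]]
[-0.013, 0, 0] 0.058 [[525. 357.]]
```

View pics/w0c.png

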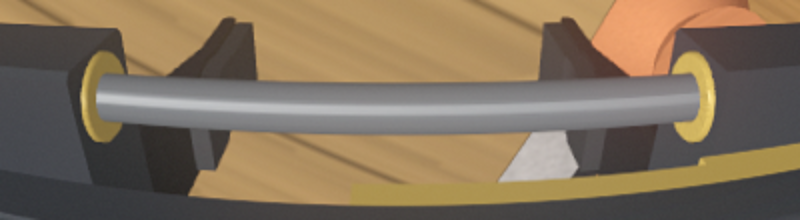

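The fingers shut completely over the handle. Both the wrist view (tips at row 345) and the side view (tip at (188,288)) put the real fingertips about 33 mm above the reported TCP, and the lever contact agrees. So I open, go about 30 mm deeper and pinch again.

Emit:
carry_out --commands '[{"tx":0,"ty":0,"tz":-0.01,"rx":0,"ry":0,"rz":0,"jaw":0.5},{"tx":0,"ty":0,"tz":-0.01,"rx":0,"ry":0,"rz":0,"jaw":0.5},{"tx":0,"ty":0,"tz":-0.01,"rx":0,"ry":0,"rz":0,"jaw":0.5},{"tx":0,"ty":0,"tz":-0.01,"rx":0,"ry":0,"rz":0,"jaw":0.5},{"tx":0,"ty":0,"tz":0.005,"rx":0,"ry":0,"rz":0,"jaw":0.5},{"tx":0,"ty":0,"tz":0.018,"rx":0,"ry":0,"rz":0,"jaw":0.5},{"tx":0,"ty":0,"tz":0.018,"rx":0,"ry":0,"rz":0,"jaw":0.5}]'

```text
time: 10.07
position: [0.5273, -0.118, 0.0615]
tool_rot: [-3.111, -0.423, 0.005]
ft_force: [1.2, 0.2, 0.7]
grip_width: 0.496
```

```bash
python3 - <<'E'
from h import *
print(injig(P0),ctrl.get_state()['grip_width'],ctrl.get_state()['time'])
im=get_image("wrist")[:,:,::-1];a=cv2.resize(im,None,fx=1,fy=1)[90:320,90:420]
b=get_image("side")[:,:,::-1][110:200,210:310];cv2.imwrite("pics/w10.png",cv2.resize(a,None,fx=2.4,fy=2.4));cv2.imwrite("pics/s10.png",cv2.resize(b,None,fx=5,fy=5,interpolation=cv2.INTER_CUBIC))
E
```

```text
(array([-0.00192908, -0.130104  ,  0.06147813]), array([ 1.20058416, -0.08386521,  0.69056549])) 0.4957640608979415 10.075
```

View pics/w10.png

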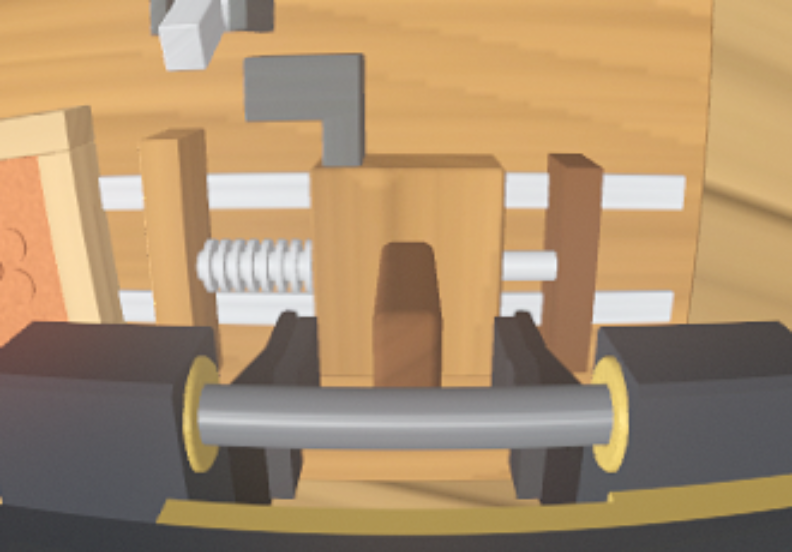

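View pics/s10.png

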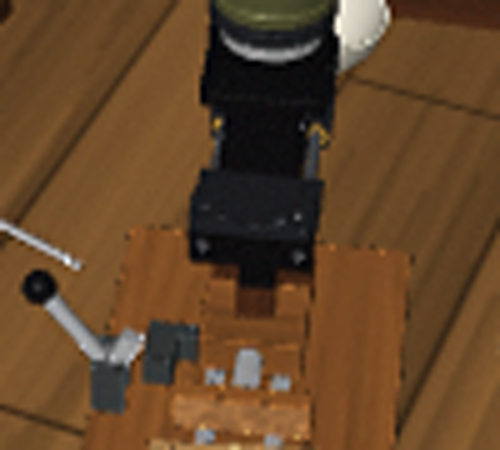

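Emit:
carry_out --commands '[{"tx":0.001,"ty":0,"tz":0.005,"rx":0,"ry":0,"rz":0,"jaw":0.5},{"tx":0.001,"ty":0,"tz":0.01,"rx":0,"ry":0,"rz":0,"jaw":0.5},{"tx":0.001,"ty":0,"tz":0.01,"rx":0,"ry":0,"rz":0,"jaw":0},{"tx":0.001,"ty":0,"tz":0.01,"rx":0,"ry":0,"rz":0,"jaw":0},{"tx":0.001,"ty":0,"tz":0.01,"rx":0,"ry":0,"rz":0,"jaw":0},{"tx":0.001,"ty":0,"tz":0.01,"rx":0,"ry":0,"rz":0,"jaw":0}]' --grip_force 30

```text
time: 10.92
position: [0.53, -0.1178, 0.0537]
tool_rot: [-3.113, -0.423, -0.0]
ft_force: [-0.6, 0.8, 1.2]
grip_width: 0.181
```

```bash
python3 - <<'E'
from h import *
print(injig(P0),ctrl.get_state()['grip_width'],ctrl.get_state()['time'],ctrl.get_state()['torque'])
im=get_image("wrist")[:,:,::-1];a=cv2.resize(im,None,fx=1,fy=1)[90:320,90:420]
cv2.imwrite("pics/w11.png",cv2.resize(a,None,fx=2.4,fy=2.4))
E
```

```text
(array([ 0.00067356, -0.13064022,  0.05373137]), array([-0.34106286,  0.94365897,  1.17669807])) 0.18112897634645078 10.925 [ 0.20000845  0.11126629 -0.0025699 ]
```

View pics/w11.png

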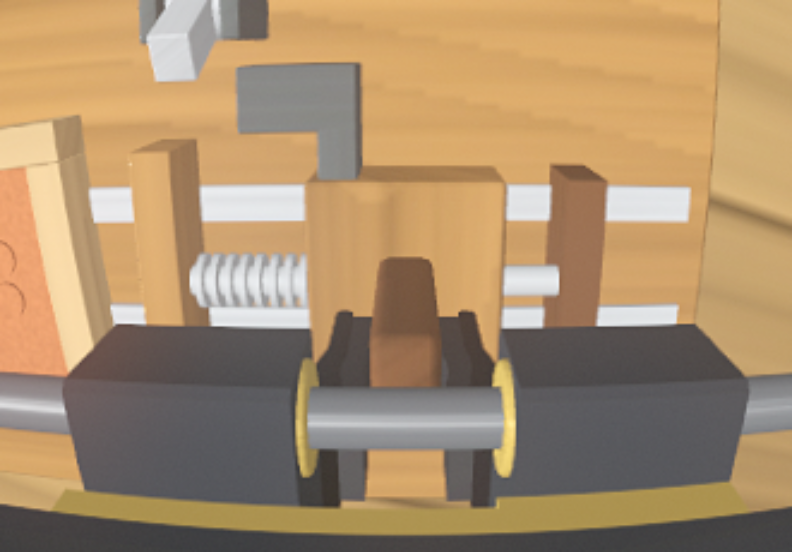

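Gripped: 0.181 × 87 mm is about 16 mm, the handle's thickness. I slide forward gently.

Emit:
carry_out --commands '[{"tx":0,"ty":-0.004,"tz":0,"rx":0,"ry":0,"rz":0,"jaw":0},{"tx":0,"ty":-0.01,"tz":0,"rx":0,"ry":0,"rz":0,"jaw":0},{"tx":0,"ty":-0.016,"tz":0,"rx":0,"ry":0,"rz":0,"jaw":0},{"tx":0,"ty":-0.021,"tz":0,"rx":0,"ry":0,"rz":0,"jaw":0},{"tx":0,"ty":-0.025,"tz":0,"rx":0,"ry":0,"rz":0,"jaw":0},{"tx":0,"ty":-0.029,"tz":0,"rx":0,"ry":0,"rz":0,"jaw":0},{"tx":0,"ty":-0.033,"tz":0,"rx":0,"ry":0,"rz":0,"jaw":0},{"tx":0,"ty":-0.037,"tz":0,"rx":0,"ry":0,"rz":0,"jaw":0},{"tx":0,"ty":-0.041,"tz":0,"rx":0,"ry":0,"rz":0,"jaw":0},{"tx":0,"ty":-0.045,"tz":0,"rx":0,"ry":0,"rz":0,"jaw":0},{"tx":0,"ty":-0.05,"tz":0,"rx":0,"ry":0,"rz":0,"jaw":0}]'

```text
time: 12.35
position: [0.5167, -0.0698, 0.0537]
tool_rot: [3.113, 0.422, 0.0]
ft_force: [0.5, -2.1, 2.9]
grip_width: 0.183
```

```bash
python3 - <<'E'
from h import *
print(injig(P0),ctrl.get_state()['grip_width'],ctrl.get_state()['time'])
im=get_image("wrist")[:,:,::-1]
cv2.imwrite("pics/w12.png",cv2.resize(im,(800,600)))
E
```

```text
(array([ 0.00065684, -0.08082888,  0.0537079 ]), array([-0.07492383, -2.11827932,  2.85231944])) 0.18314173675262627 12.35
```

View pics/w12.png

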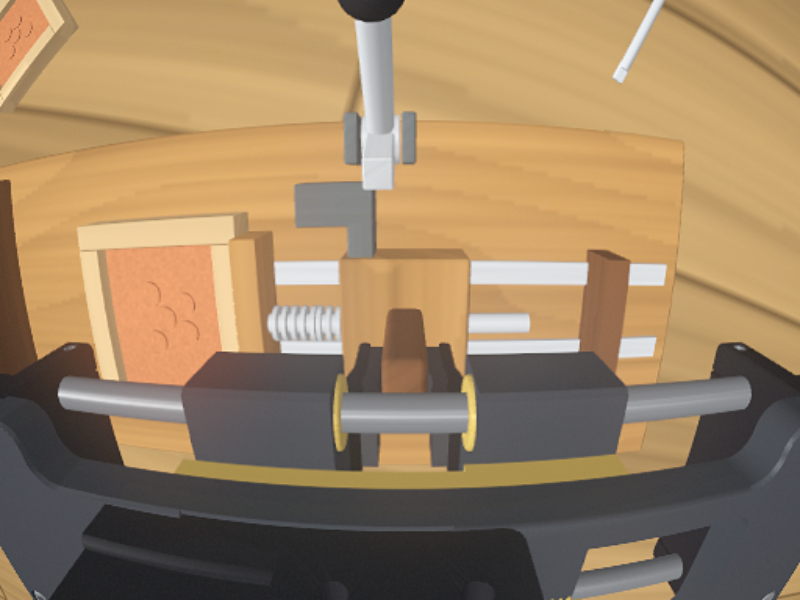

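Emit:
carry_out --commands '[{"tx":0,"ty":-0.005,"tz":0,"rx":0,"ry":0,"rz":0,"jaw":0},{"tx":0,"ty":-0.01,"tz":0,"rx":0,"ry":0,"rz":0,"jaw":0},{"tx":0,"ty":-0.015,"tz":0,"rx":0,"ry":0,"rz":0,"jaw":0},{"tx":0,"ty":-0.02,"tz":0,"rx":0,"ry":0,"rz":0,"jaw":0},{"tx":0,"ty":-0.025,"tz":0,"rx":0,"ry":0,"rz":0,"jaw":0},{"tx":0,"ty":-0.03,"tz":0,"rx":0,"ry":0,"rz":0,"jaw":0},{"tx":0,"ty":-0.035,"tz":0,"rx":0,"ry":0,"rz":0,"jaw":0},{"tx":0,"ty":-0.04,"tz":0,"rx":0,"ry":0,"rz":0,"jaw":0},{"tx":0,"ty":-0.045,"tz":0,"rx":0,"ry":0,"rz":0,"jaw":0},{"tx":0,"ty":-0.05,"tz":0,"rx":0,"ry":0,"rz":0,"jaw":0},{"tx":0,"ty":-0.055,"tz":0,"rx":0,"ry":0,"rz":0,"jaw":0},{"tx":0,"ty":-0.06,"tz":0,"rx":0,"ry":0,"rz":0,"jaw":0}]'

```text
time: 13.9
position: [0.5006, -0.0117, 0.0537]
tool_rot: [3.113, 0.422, 0.0]
ft_force: [-0.2, -2.5, 5.4]
grip_width: 0.18
```

```bash
python3 - <<'E'
from h import *
print(injig(P0),ctrl.get_state()['grip_width'],ctrl.get_state()['time'])
im=get_image("wrist")[:,:,::-1]
cv2.imwrite("pics/w13.png",cv2.resize(im,(800,600)))
E
```

```text
(array([ 0.00068831, -0.02056065,  0.05369006]), array([-0.82294181, -2.3636828 ,  5.42539028])) 0.18025070230049717 13.9
```

View pics/w13.png

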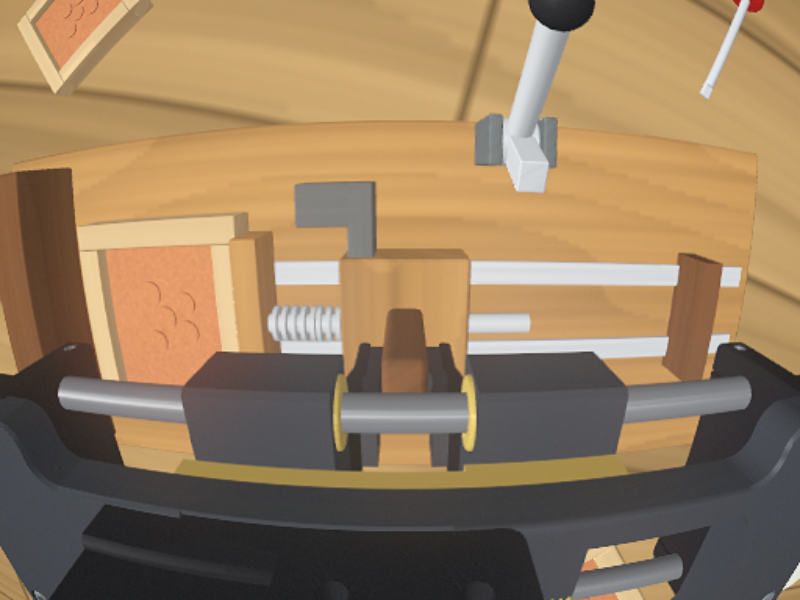

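Emit:
carry_out --commands '[{"tx":0,"ty":-0.004,"tz":0,"rx":0,"ry":0,"rz":0,"jaw":0},{"tx":0,"ty":-0.008,"tz":0,"rx":0,"ry":0,"rz":0,"jaw":0},{"tx":0,"ty":-0.011,"tz":0,"rx":0,"ry":0,"rz":0,"jaw":0},{"tx":0,"ty":-0.014,"tz":0,"rx":0,"ry":0,"rz":0,"jaw":0},{"tx":0,"ty":-0.016,"tz":0,"rx":0,"ry":0,"rz":0,"jaw":0},{"tx":0,"ty":-0.018,"tz":0,"rx":0,"ry":0,"rz":0,"jaw":0},{"tx":0,"ty":-0.018,"tz":0,"rx":0,"ry":0,"rz":0,"jaw":0}]'

```text
time: 14.82
position: [0.4957, 0.0059, 0.0537]
tool_rot: [-3.113, -0.423, 0.0]
ft_force: [0.4, -1.8, 5.5]
grip_width: 0.186
```

```bash
python3 - <<'E'
from h import *
print(injig(P0),ctrl.get_state()['grip_width'],ctrl.get_state()['time'])
E
```

```text
(array([ 0.00070458, -0.00222615,  0.05369264]), array([-0.08120207, -1.81678767,  5.46607334])) 0.18576193815508732 14.825
```

Emit:
carry_out --commands '[{"tx":0,"ty":-0.002,"tz":0,"rx":0,"ry":0,"rz":0,"jaw":0},{"tx":0,"ty":-0.004,"tz":0,"rx":0,"ry":0,"rz":0,"jaw":0},{"tx":0,"ty":-0.006,"tz":0,"rx":0,"ry":0,"rz":0,"jaw":0},{"tx":0,"ty":-0.006,"tz":0,"rx":0,"ry":0,"rz":0,"jaw":0}]'

```text
time: 15.32
position: [0.4943, 0.0108, 0.0537]
tool_rot: [3.112, 0.422, 0.0]
ft_force: [0.3, -4.4, 5.7]
grip_width: 0.181
```

```bash
python3 - <<'E'
from h import *
print(injig(P0),ctrl.get_state()['grip_width'],ctrl.get_state()['time'])
im=get_image("wrist")[:,:,::-1]
cv2.imwrite("pics/w14.png",cv2.resize(im,(800,600)))
E
```

```text
(array([0.00070851, 0.00279312, 0.05368516]), array([-0.90502455, -4.32335286,  5.73300071])) 0.18063238809389984 15.325
```

View pics/w14.png

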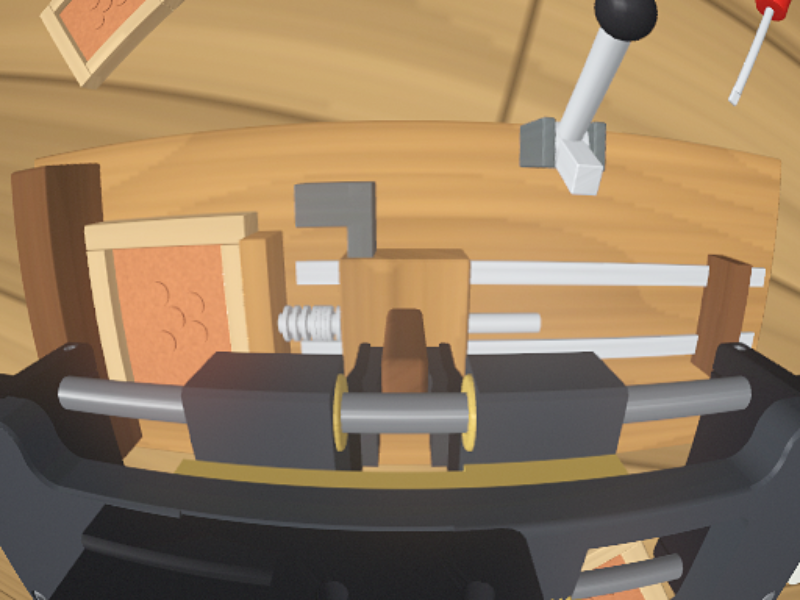

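Emit:
carry_out --commands '[{"tx":0,"ty":-0.002,"tz":0,"rx":0,"ry":0,"rz":0,"jaw":0},{"tx":0,"ty":-0.004,"tz":0,"rx":0,"ry":0,"rz":0,"jaw":0},{"tx":0,"ty":-0.006,"tz":0,"rx":0,"ry":0,"rz":0,"jaw":0},{"tx":0,"ty":-0.008,"tz":0,"rx":0,"ry":0,"rz":0,"jaw":0},{"tx":0,"ty":-0.01,"tz":0,"rx":0,"ry":0,"rz":0,"jaw":0},{"tx":0,"ty":-0.012,"tz":0,"rx":0,"ry":0,"rz":0,"jaw":0},{"tx":0,"ty":-0.014,"tz":0,"rx":0,"ry":0,"rz":0,"jaw":0},{"tx":0,"ty":-0.014,"tz":0,"rx":0,"ry":0,"rz":0,"jaw":0},{"tx":0,"ty":-0.014,"tz":0,"rx":0,"ry":0,"rz":0,"jaw":0}]'

```text
time: 16.5
position: [0.4914, 0.0216, 0.0537]
tool_rot: [3.11, 0.419, 0.002]
ft_force: [1.9, -9.6, 4.8]
grip_width: 0.178
```

```bash
python3 - <<'E'
from h import *
s=ctrl.get_state();print(injig(P0),s['grip_width'],s['time'])
im=get_image("wrist")[:,:,::-1]
cv2.imwrite("pics/w15raw.png",im)
cv2.imwrite("pics/w15.png",cv2.resize(im[90:250,5:320],None,fx=2.5,fy=2.5,interpolation=cv2.INTER_CUBIC))
a=cv2.imread("pics/w11.png");cv2.imwrite("pics/w11p.png",cv2.resize(a[100:350,90:370],None,fx=2.8,fy=2.3))
cv2.imwrite("pics/w15p.png",cv2.resize(im[130:235,120:240],None,fx=6.6,fy=5.5,interpolation=cv2.INTER_CUBIC))
E
```

```text
(array([0.00073056, 0.01396538, 0.05373228]), array([-0.71423419, -9.72237286,  4.75102207])) 0.17809218126284573 16.5
```

View pics/w15.png

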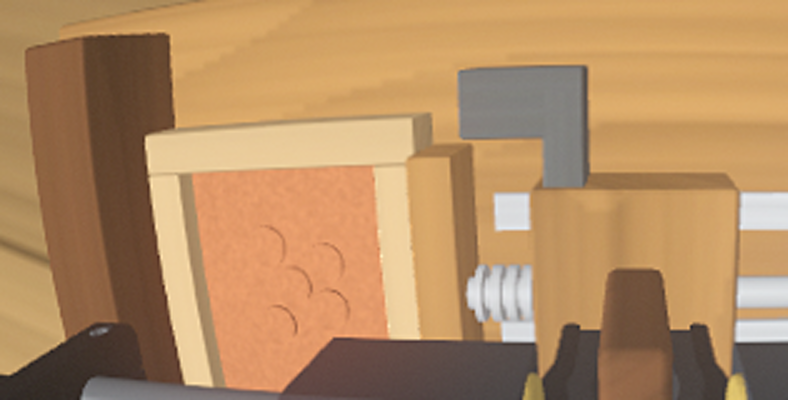

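View pics/w15p.png

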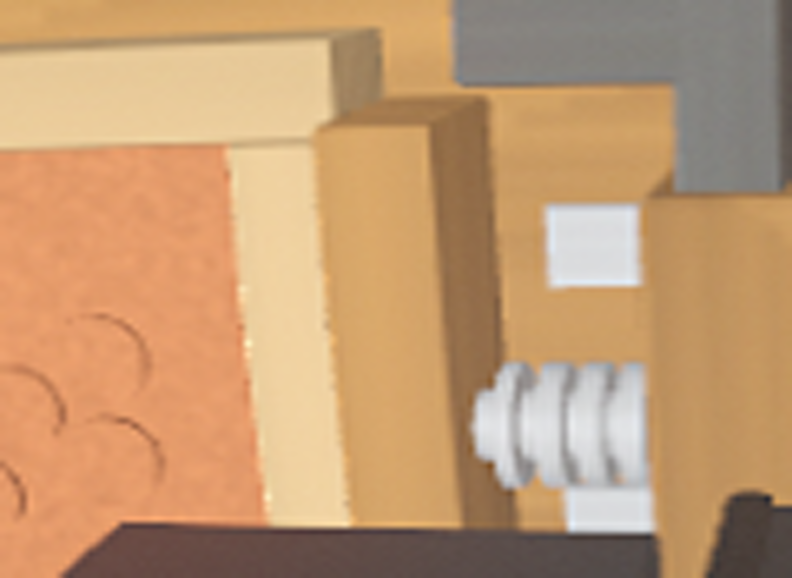

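View pics/w11p.png

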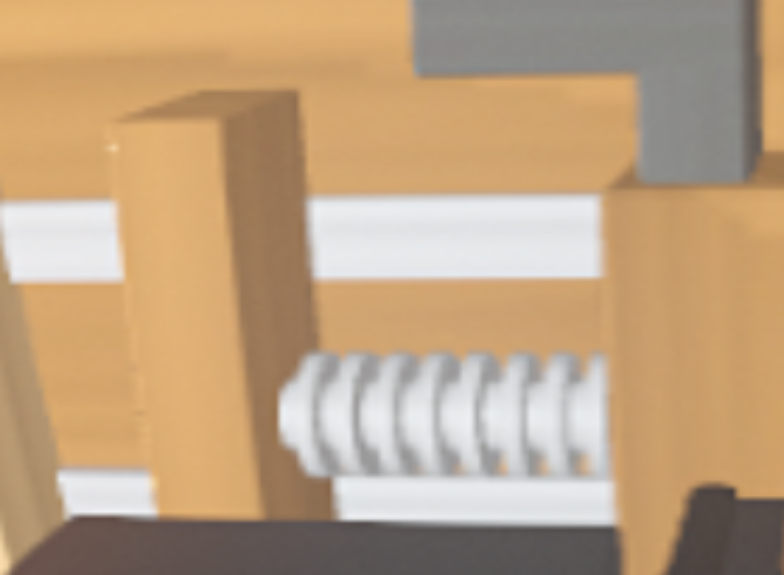

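```bash
python3 - <<'E'
from h import *
c=camera_info("wrist")
def tj(w):
    d=w[:2]-P0[:2];cc,s=np.cos(P0[2]),np.sin(P0[2]);return np.array([cc*d[0]+s*d[1],-s*d[0]+cc*d[1]])
# same relative camera; compare in the current camera frame
b=tj(wray(c,(218.8,165.5),.051))
for n,p in (('now',(185.45,152.7)),('relaxed',(160.5,153.4))):
    print(n,[ (tj(wray(c,p,z))-b).round(4).tolist() for z in (.046,.051,.056)])
print('pusher origin by block edge',b[1]-.03)
A=lambda x,y:(5+x/2.5,90+y/2.5)
for p in ((147,135),(417,112),(146,175),(415,160)):print('frame',tj(wray(c,A(*p),.04)))
for p in ((85,40),):print('fence top',tj(wray(c,A(*p),.068)))
for p in ((170,35),):print('fence',tj(wray(c,A(*p),.018)))
E
```

```text
now [[0.0088, 0.0248], [0.0095, 0.0235], [0.0102, 0.0223]]
relaxed [[0.0088, 0.0439], [0.0095, 0.0422], [0.0103, 0.0405]]
pusher origin by block edge 0.011811195279871053
frame [0.05483497 0.1776826 ]
frame [0.05653519 0.07800097]
frame [0.04119756 0.18008233]
frame [0.04214103 0.07940985]
fence top [0.08817235 0.17917159]
fence [0.0886059  0.18010504]
```

Emit:
carry_out --commands '[{"tx":0,"ty":-0.002,"tz":0,"rx":0,"ry":0,"rz":0,"jaw":0},{"tx":0,"ty":-0.004,"tz":0,"rx":0,"ry":0,"rz":0,"jaw":0},{"tx":0,"ty":-0.0055,"tz":0,"rx":0,"ry":0,"rz":0,"jaw":0},{"tx":0,"ty":-0.0055,"tz":0,"rx":0,"ry":0,"rz":0,"jaw":0},{"tx":0,"ty":-0.0055,"tz":0,"rx":0,"ry":0,"rz":0,"jaw":0},{"tx":0,"ty":-0.0055,"tz":0,"rx":0,"ry":0,"rz":0,"jaw":0}]'

```text
time: 17.3
position: [0.4902, 0.0257, 0.0537]
tool_rot: [3.109, 0.418, 0.002]
ft_force: [3.0, -11.7, 3.7]
grip_width: 0.182
```

```bash
python3 - <<'E'
from h import *
s=ctrl.get_state();print(injig(P0),s['grip_width'],s['time'])
im=get_image("wrist")[:,:,::-1];cv2.imwrite("pics/w16raw.png",im)
f=[]
for i in range(6):
    t=get_image("side");f.append(injig(P0)[1])
print(np.mean(f,0),np.std(f,0),injig(P0)[0])
cv2.imwrite("pics/s16.png",cv2.resize(t[130:300,190:330,::-1],None,fx=3.5,fy=3.5,interpolation=cv2.INTER_CUBIC))
cv2.imwrite("pics/t16.png",cv2.resize(get_image("top")[150:270,170:350,::-1],None,fx=4,fy=4,interpolation=cv2.INTER_CUBIC))
cv2.imwrite("pics/w16p.png",cv2.resize(im[130:235,120:240],None,fx=6.6,fy=5.5,interpolation=cv2.INTER_CUBIC))
cv2.imwrite("pics/w16.png",cv2.resize(im,(800,600)))
E
```

```text
(array([0.00069556, 0.01826737, 0.05369873]), array([ -0.21199749, -12.11769717,   3.66699434])) 0.1819072294343301 17.3
[ 8.89874173e-03 -1.16813873e+01  3.32157476e+00] [0.40275818 0.52453609 0.85741127] [0.00070151 0.01825622 0.05371343]
```

View pics/w16p.png

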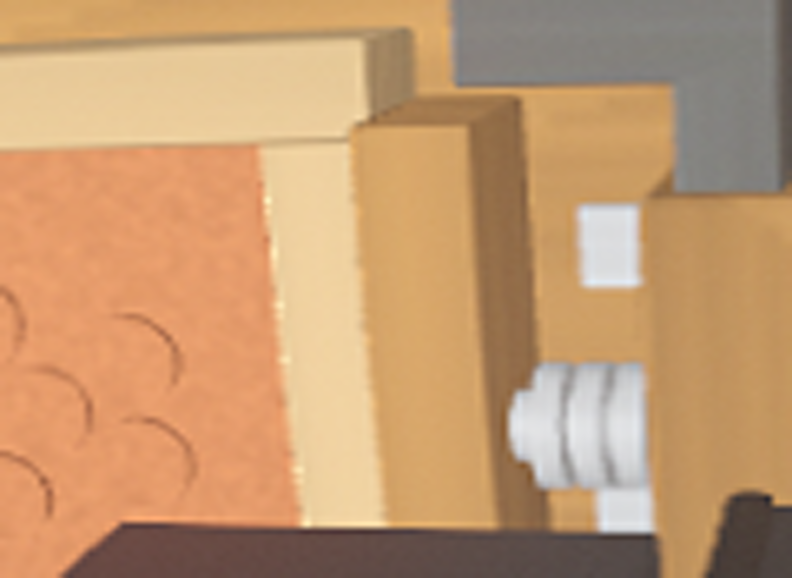

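View pics/s16.png

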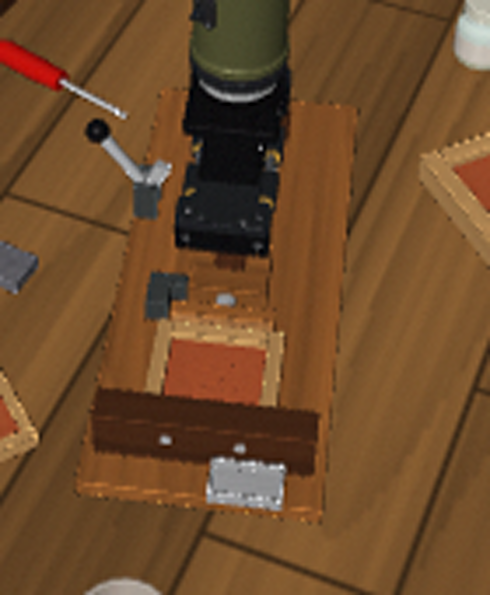

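View pics/t16.png

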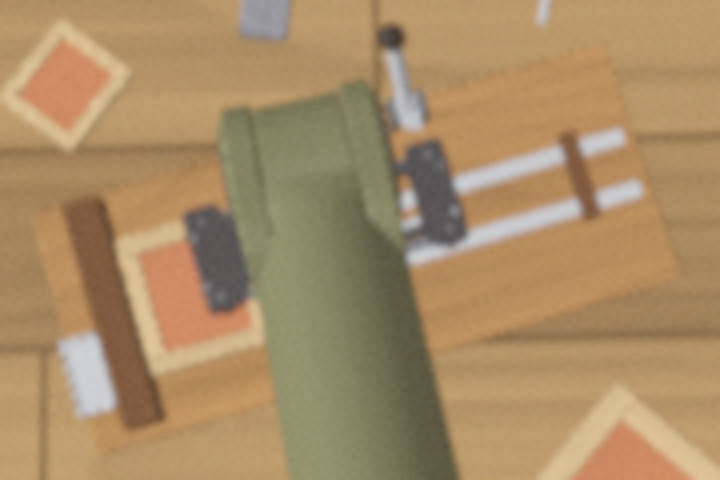

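View pics/w16.png

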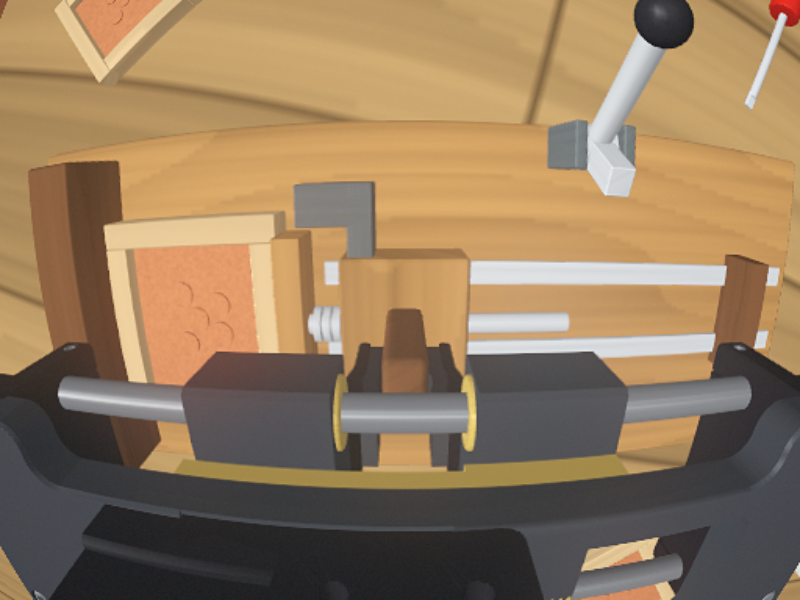

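```bash
python3 - <<'E'
from h import *
print(ctrl.close_job());print(injig(P0))
E
```

```text
the job is handed in; nothing more can be done
None
the job is handed in; nothing more can be done
```

The pusher is pressing the framed tile up against the fence with about 10.5 N, and the gripper is still holding it there, unlocked. I handed the job in at about 17.7 s on the robot's clock; there was no verdict, and I have no reading after that.

**Lever:** I flipped it outward in three pushes. The first reached only about 0.91 rad, too near the 0.9 limit; it ended at about 1.09 rad by the wrist image.

**Pinch:** the first try closed on nothing. The real fingertips sit about 33 mm above the reported TCP, as both the wrist and side views showed. I went deeper and gripped the handle at about 16 mm, its true thickness.

**Pressing:** I slid the pusher about 149 mm forward, taking the frame along with the pad only.

Last checks before handing in:

| Check | Result |
|---|---|
| Spring squeeze | about 22 mm by image, about 21 mm by force |
| Force along the jig | 11.7 N on average, including about 1 N of slide friction |
| Frame against the fence | looked square, with no visible gap; front edge measured within about 2 mm of the fence face just before the last 4 mm of push |
| Hold | TCP stayed steady over the last readings |

A small upward force of 3 to 5 N on the tool remained during the hold; I left it. The bystanders seen in the last pictures had not moved, but I did not check every one separately.

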